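# Refill the cedar-ball jar and snap its lid on

### The arm

A 7-joint arm with a two-finger parallel gripper is mounted at the origin on the work surface. World frame = base frame: x ahead of the robot, y to its left, z up, the work surface at z = 0. Lengths are in m, angles in rad, forces in N, time in s.
With the tool pointing down it reaches from about 0.425 to 1.025 m from the base axis. Payload 9.4 kg.
Tool frame: the origin (TCP) lies at the very end of the fingers, on their centre line; the grasp point (between the pads) lies 19 mm behind it; z points along the fingers, y is the direction in which the jaws open and shut (so a half turn about z gives the same grasp; the last joint's range is limited). The gripper opens to 93 mm and grips with 3 to 60 N. Pads are 15 mm wide; open, the fingers measure 128 mm over their backs; the gripper's body (75 mm by 188 mm) begins 65 mm behind the grasp point.
Start: joints at [-1.247, 0.599, -0.003, 1.599, 0.002, 0.943, -0.08], TCP at [0.283, 0.668, 0.186] pointing down, gripper open.
Joint ranges: [-2.57, 2.57], [-0.35, 1.97], [-1.29, 1.29], [0.11, 2.56], [-1.05, 4.19], [0.11, 1.86], [-2.63, 2.63]. Speed limits (rad/s): [2.22, 2.22, 3.01, 3.01, 3.14, 3.14, 3.14].

### API

Orientations are given as a unit quaternion [w, x, y, z].
In Python, from station import manip gives the robot as it stands.
- The arm moves only by the shell command python3 -m handwheel 'ROWS' [OPENING]. ROWS is JSON, a list of rows, each a list of 2 entries, a list of its own where there are three numbers: the shift along the world's x, y, z in m, then the turn about the world's z in rad. In form: [[[dx, dy, dz], turn], ...]. A call has 1 to 12 rows; each row shifts and turns the commanded pose from where the row before left it; what a row does not reach is not made up. A row lasts 1/10 s, in which the tool goes at most 50 mm and 8.59 degrees, less where a joint would pass 70% of its speed; a pose out of reach is approached as far as the arm can. A call is refused whole if a number of a shift passes 0.05 or a number of a turn 0.15, either way. A call with a gripper value outside its range is refused whole. OPENING is the opening, from -1 (shut) to 1 (fully open), so that 0 is half open, set as the call begins (- or left out, the last holds). The fingers move at their own pace and stop on an object; the grip force is fixed at half the most. Time passes only in rows, so rows that do not move let the fingers close. It gives the time, the measured TCP pose, the force and the opening at its end, in the units of the state.
- manip.sense(): the state, without advancing time (a new reading comes with each control period).
- manip.snapshot(name): name is "scene" or "top" or "wrist"; returns (picture, depth): 420x560x3 uint8, red, green, blue; 420x560 float32, m along the optical axis (not along the pixel's ray), 0 where there is no reading.
- manip.get_calibration(name): a dict with "camera_matrix" (3x3 intrinsics, pixels), "R" (3x3) and "t" (3): a world point X has camera coordinates R X + t; the wrist camera has in their place "mount" (4x4, takes a point from camera to tool coordinates, whose origin is the TCP and whose axes are the flange's). Camera axes: x right, y down, z forward; pixel columns grow to the right and rows downward; lengths in m; the calibration is good to about 2 mm. The wrist camera is an equidistant fisheye: a pixel r from the principal point sees the ray r / f radians off the axis. A picture is of the moment at which its call begins: read the wrist's pose just before it. get_calibration takes no time and is no camera call.
- manip.hand_in(): hands the job in, once; it reports no verdict.
The state is a dict: "t": time; "joints": joint angles; "joint_vel": joint speeds; "tau": joint torques, N m; "ee_pos": TCP position; "orientation": TCP orientation; "force": force on the tool from outside, world axes, zero at the start; "wrist_torque": the same for the moment, N m; "grip_width": finger opening in m.
Only numpy, scipy, OpenCV 4.12 (cv2) and the standard library are available. Lean on these libraries where they do the work, as an engineer would, in place of code of your own. Each camera call takes 0.05 s, during which the arm holds its last target.

### The job

Pick up the scoop by its handle, tip all six cedar balls into the steel jar and stand the scoop upright on the shelf again. Then put the lid over the jar's centre post and press it down until it clicks and lies flush on the rim, and keep pressing firmly (about 10 N) to the end: finish still pressing the lid with the gripper, do not let go. Do not shift the other things on the shelf.

Things in the scene. Friction and masses are not known exactly. Their poses are not given: they have to be found in the camera images.
- jar: open stainless steel jar, outside diameter 110 mm, wall 3 mm, floor 4 mm, 65 mm high, screwed to the shelf. Origin: centre of its underside, z up. A dark steel post (the stud for the lid) stands in its middle and rises above the rim
- jar_rim (a point): point on the jar's axis at the height of its rim (65 mm above the shelf); axes as the jar's
- post_top (a point): centre of the top of the jar's centre post, 94 mm above the shelf (29 mm above the rim). The post is 24 mm in diameter, with its top 13 mm tapering to 9 mm. Four sprung steel bumps stand 3 mm out of its sides, 9 mm above the height of the jar's rim
- lid: the jar's snap lid, 90 g, lying right way up: a steel disc 116 mm in diameter and 3 mm thick with a grey knob in its middle, 40 mm in diameter, from the disc up to 40 mm above the underside, plain upright sides. Origin: centre of the underside, z up through the knob.
- lid_knob (a point): centre of the flat top of the lid's knob, 40 mm above the lid's underside
- lid_hole (a point): centre of the hole in the lid's underside (same point as the lid's origin). The knob is hollow: a 27 mm hole in the disc opens into a 33 mm bore, closed 36 mm above the underside. Put over the post, the disc meets the bumps about 13 mm above the rim; some 8 to 15 N push it past them; it clicks 9 to 6 mm above the rim, the force drops and even turns to a pull, and it comes to rest on the rim, where the bumps hold it
- scoop: white plastic scoop cup, 120 g empty, holding six wooden balls: a conical cup 100 mm in diameter at the rim and 50 mm high (inside narrowing to about 36 mm at the floor, 9 mm above the shelf) on a round foot 68 mm in diameter, with one straight level handle that runs out along the scoop's -x axis. Origin: centre of the underside of the foot, z up through the mouth.
- scoop_grip (a point): point to grip on the scoop's handle, on the bar's centre line, 115 mm from the cup's axis, 41 mm above the underside; axes as the scoop's (x towards the cup). The handle is a flat-sided bar 12 mm wide and 18 mm tall, from 32 to 50 mm above the shelf, its end 147 mm from the cup's axis. The balls roll out over the rim when it is tipped 70 to 90 degrees sideways about the handle
- scoop_mouth (a point): centre of the scoop's mouth at rim height, 50 mm above its underside
- ball0: cedar ball, 20 mm in diameter, 10 g, at the start in the scoop. Origin: its centre
- ball1: cedar ball, 20 mm in diameter, 10 g, at the start in the scoop. Origin: its centre
- ball2: cedar ball, 20 mm in diameter, 10 g, at the start in the scoop. Origin: its centre
- ball3: cedar ball, 20 mm in diameter, 10 g, at the start in the scoop. Origin: its centre
- ball4: cedar ball, 20 mm in diameter, 10 g, at the start in the scoop. Origin: its centre
- ball5: cedar ball, 20 mm in diameter, 10 g, at the start in the scoop. Origin: its centre
- dish: bystander: round white ceramic dish, 100 mm across, 22 mm high. Origin: centre of its underside
- brush: bystander: green plastic scrub brush, 130 x 52 mm, 62 mm high with its grip, bristles down. Origin: centre of its underside
- pegpot: bystander: grey pot with clothes pegs, 72 mm across, 80 mm high with the pegs. Origin: centre of its underside
- tub: bystander: white tub with a grey cap, 66 mm in diameter, 85 mm high. Origin: centre of its underside
- soapbox: bystander: grey soap box, 100 x 70 x 35 mm. Origin: centre of its underside
- peg: bystander: wooden clothes peg, 72 x 10 x 12 mm, lying. Origin: centre of its underside
Mind the look-alikes: they are no part of the job. There is more than one size of the lid; the job needs the middle-sized.

How it is judged:
On the way, in this order (a step that is already met when the one before it is completed fails the run):
1. all six balls lie in the jar (horizontal distance between each of ball0, ball1, ball2, ball3, ball4, ball5 and jar_rim below 0.055 m and height (world z) of each of ball0, ball1, ball2, ball3, ball4, ball5 below 0.05 m), for 0.2 s.
2. the scoop stands upright on the shelf, let go (height (world z) of scoop below 0.006 m and angle between scoop's own z axis and vertical below 0.1 rad and linear speed of scoop below 0.03 m/s and contact force between the fingers and scoop below 0.1 N), for 0.2 s.
3. the lid is snapped home on the rim and is being pressed down (z of lid in the frame of jar_rim below 0.0025 m and horizontal distance between lid and jar_rim below 0.004 m and angle between lid's own z axis and vertical below 0.06 rad and contact force between lid and jar above 5 N and contact force between the fingers and lid above 3 N), for 0.5 s.
At the end, for the whole second after the job is handed in: All six balls lie in the jar below its rim; the scoop stands upright on the shelf, let go; the lid is snapped home (underside within 2.5 mm of the rim, centred within 4 mm, level within 0.06 rad), and the fingers still touch it and press it onto the jar with more than 5 N (all of step 1 and all of step 2 and all of step 3); the arm keeps its last pose, push and grip.
It fails at once if a bystander (dish, brush, tub, soap box, peg or peg pot) is shifted by more than 30 mm (distance of any of dish, brush, tub, soapbox, peg, pegpot from where it was at the start of the episode above 0.03 m).
It also fails if it takes over 72 s, if anything falls off the work surface, if the arm or the gripper's body presses on something with over 40 N, if the wrist force passes 120 N, or if a joint passes its speed limit or range.

## Working session

There is one attempt and no reset: what is moved stays moved. The work goes in short steps, Python scripts to look and compute and a shell command to move; the robot and the scene stay as the last step left them, time stands still between calls to the robot, and variables do not carry over. Pictures are saved under pics/ and viewed, and the job is handed in when it is done.

```bash
ls; mkdir -p pics
python3 - <<'E'
from station import manip
import cv2,numpy as np
np.set_printoptions(precision=4,suppress=True)
print(manip.sense())
for n in ["scene","top","wrist"]:
    im,d=manip.snapshot(n); cv2.imwrite(f"pics/{n}0.png",im[:,:,::-1]); np.save(f"pics/{n}0d.npy",d)
    print(n,manip.get_calibration(n))
E
```

```text
pics
{'t': 0.0, 'joints': array([-1.2467,  0.6001, -0.0025,  1.6001,  0.0018,  0.9429, -0.0798]), 'joint_vel': array([ 0.0002,  0.001 ,  0.0002,  0.0004,  0.0005, -0.0006, -0.0022]), 'tau': array([ -0.0024, -76.5052,   1.4967, -25.2354,  -0.0524,   0.0168,
         0.0001]), 'ee_pos': array([0.2827, 0.667 , 0.1847]), 'orientation': array([-0.0001,  0.199 ,  0.98  , -0.0008]), 'force': array([ 0.4777, -0.1481,  0.1528]), 'wrist_torque': array([ 0.0256,  0.0326, -0.0298]), 'grip_width': 0.09317898007780048}
scene {'camera_matrix': array([[380.5639,   0.    , 276.9138],
       [  0.    , 380.5639, 205.2847],
       [  0.    ,   0.    ,   1.    ]]), 'R': array([[-0.7989,  0.6015,  0.004 ],
       [ 0.464 ,  0.6204, -0.6323],
       [-0.3828, -0.5033, -0.7747]]), 't': array([ 0.4428, -0.2004,  1.2425])}
top {'camera_matrix': array([[462.7698,   0.    , 274.0683],
       [  0.    , 462.7698, 213.4849],
       [  0.    ,   0.    ,   1.    ]]), 'R': array([[-0.0767, -0.997 , -0.0054],
       [-0.9764,  0.0762, -0.2019],
       [ 0.2017, -0.0102, -0.9794]]), 't': array([0.0545, 0.566 , 1.0938])}
wrist {'camera_matrix': array([[325.1923,   0.    , 278.6998],
       [  0.    , 325.1923, 208.6431],
       [  0.    ,   0.    ,   1.    ]]), 'mount': array([[ 0.0001, -0.9673, -0.2537,  0.0712],
       [ 1.    , -0.    ,  0.0004,  0.0004],
       [-0.0004, -0.2537,  0.9673, -0.198 ],
       [ 0.    ,  0.    ,  0.    ,  1.    ]])}
```

```bash
python3 -m handwheel --help 2>&1 | head -30
```

```text
invalid input: not JSON, or not a number
```

View pics/scene0.png

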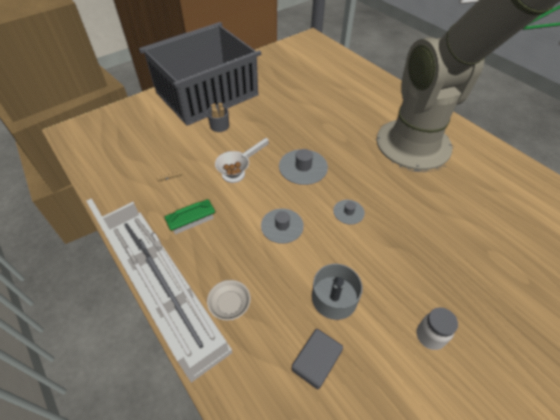

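View pics/top0.png

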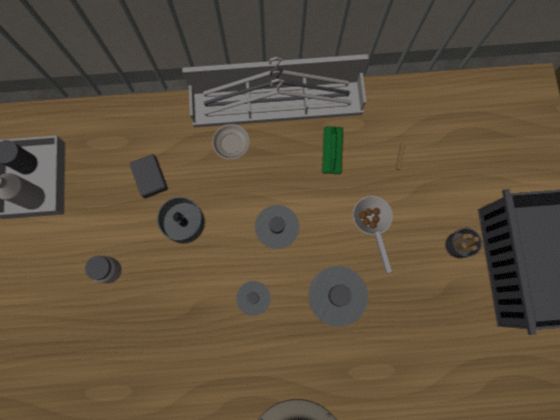

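View pics/wrist0.png

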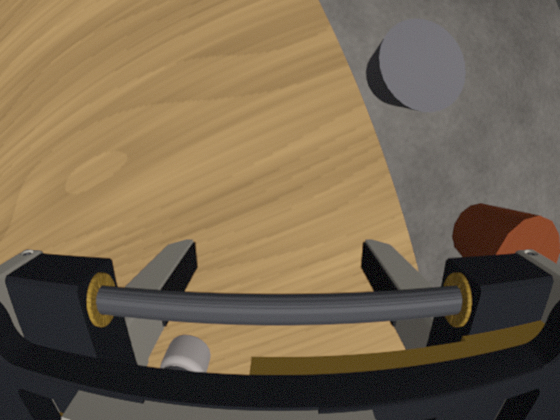

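```bash
cat > h.py <<'E'
import numpy as np,cv2
from station import manip
np.set_printoptions(precision=4,suppress=True)
def plane(name,uv,z):
    c=manip.get_calibration(name);K=c['camera_matrix'];R=c['R'];t=c['t']
    uv=np.atleast_2d(np.array(uv,float))
    d=np.c_[uv,np.ones(len(uv))]@np.linalg.inv(K).T@R
    C=-R.T@t
    return C+d*((z-C[2])/d[:,2])[:,None]
def cloud(name,d):
    c=manip.get_calibration(name);K=c['camera_matrix'];R=c['R'];t=c['t']
    v,u=np.mgrid[:420,:560]
    P=np.stack([(u-K[0,2])/K[0,0]*d,(v-K[1,2])/K[1,1]*d,d],-1)
    return (P-t)@R
def wristcloud(d,st):
    c=manip.get_calibration('wrist');K=c['camera_matrix'];M=c['mount']
    v,u=np.mgrid[:420,:560]
    x=(u-K[0,2])/K[0,0];y=(v-K[1,2])/K[1,1];r=np.hypot(x,y)+1e-9
    s=np.tan(np.minimum(r,1.5))/r
    P=np.stack([x*s*d,y*s*d,d],-1)@M[:3,:3].T+M[:3,3]
    w,a,b,cc=st['orientation']
    from scipy.spatial.transform import Rotation as Ro
    return P@Ro.from_quat([a,b,cc,w]).as_matrix().T+st['ee_pos']
def project(name,X):
    c=manip.get_calibration(name);p=np.atleast_2d(X)@c['R'].T+c['t'];q=p@c['camera_matrix'].T
    return q[:,:2]/q[:,2:]
E
python3 - <<'E'
from h import *
im=cv2.imread('pics/top0.png');d=np.load('pics/top0d.npy')
P=cloud('top',d)
z=P[...,2]
print('table z',np.median(z[300:400,100:200]))
m=((z>0.0015)&(z<0.2)&(P[...,0]>0.2)).astype(np.uint8)
n,l,s,c=cv2.connectedComponentsWithStats(m)
for i in range(1,n):
    if s[i,4]>60:
        q=P[l==i]; print(s[i],c[i],'mean',q.mean(0),'zmax',np.percentile(q[:,2],99),'ext',np.ptp(q[:,:2],axis=0), 'mid',(q[:,:2].max(0)+q[:,:2].min(0))/2)
cv2.imwrite('pics/topcrop.png',cv2.resize(im[120:320,120:420],None,fx=2.6,fy=2.6,interpolation=cv2.INTER_CUBIC))
E
```

```text
table z -2.1217221724344895e-05
[  179    54   198   119 12158] [272.4403  95.8781] mean [ 0.8806 -0.0091  0.0604] zmax 0.18088367954419327 ext [0.2424 0.5442] mid [ 0.8249 -0.0236]
[419  79  19  13  67] [428.4627  84.7015] mean [ 0.9089 -0.4432  0.0031] zmax 0.007370978143172567 ext [0.0377 0.0463] mid [ 0.9072 -0.4407]
[453  81  13  19  64] [459.2031  90.1562] mean [ 0.886  -0.525   0.0032] zmax 0.007209689511719615 ext [0.056  0.0295] mid [ 0.8867 -0.524 ]
[533  85  16  21  80] [541.05    95.8375] mean [ 0.8516 -0.7459  0.003 ] zmax 0.006684921081510807 ext [0.056  0.0506] mid [ 0.8541 -0.7461]
[462  87  21  27  82] [471.5488  96.7439] mean [ 0.864  -0.5558  0.003 ] zmax 0.006948028639721949 ext [0.0736 0.0644] mid [ 0.8559 -0.5547]
[506  86  27  22 121] [519.0826  95.6198] mean [ 0.857  -0.6861  0.003 ] zmax 0.006778350568785214 ext [0.0604 0.0748] mid [ 0.8542 -0.6857]
[85 97 33 17 99] [101.1818 106.9394] mean [0.9145 0.4603 0.0033] zmax 0.007102668605878945 ext [0.0482 0.0866] mid [0.9202 0.4607]
[127  98  24  25 124] [140.1532 110.4113] mean [0.8959 0.3537 0.0032] zmax 0.00671
[... 2980 characters left out ...]
0.5521]
[ 69 246  56  42 979] [102.5199 268.4995] mean [0.4648 0.4374 0.0573] zmax 0.08943048619605758 ext [0.1037 0.1398] mid [0.4739 0.4733]
[186 253  25  16  67] [198.9403 261.2537] mean [0.4705 0.2112 0.0027] zmax 0.005366744362349872 ext [0.0356 0.0622] mid [0.4732 0.2139]
[ 304  257   70   73 2690] [338.2468 295.7625] mean [ 0.3567 -0.1336  0.0111] zmax 0.05498128428667367 ext [0.1757 0.1713] mid [ 0.3666 -0.1349]
[423 267  20  20  73] [431.4658 276.5616] mean [ 0.3861 -0.3751  0.0028] zmax 0.004883985822898146 ext [0.049  0.0485] mid [ 0.3868 -0.3791]
[225 277  49  41 758] [252.7863 298.4881] mean [0.3663 0.0799 0.0075] zmax 0.033511707399306805 ext [0.0994 0.1229] mid [0.3686 0.0897]
```

View pics/topcrop.png

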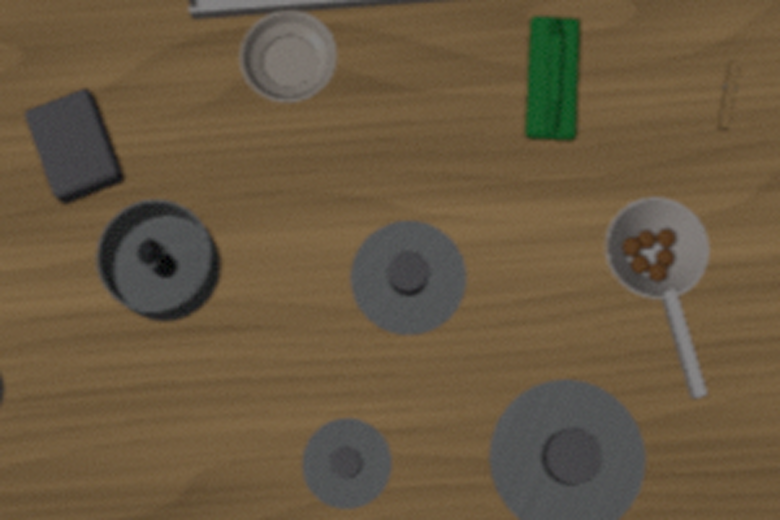

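Run:
```python
from h import *
im=cv2.imread('pics/top0.png');d=np.load('pics/top0d.npy');g=cv2.cvtColor(im,cv2.COLOR_BGR2HSV)
P=cloud('top',d)
def comp(mask,seed,r=45):
    m=np.zeros(mask.shape,np.uint8);cv2.circle(m,seed,r,1,-1);return (mask&(m>0)).astype(np.uint8)
def fit(mask,z,name):
    cs,_=cv2.findContours(mask,cv2.RETR_EXTERNAL,cv2.CHAIN_APPROX_NONE)
    c=max(cs,key=cv2.contourArea)[:,0]
    W=plane('top',c,z)[:,:2]
    A=np.c_[2*W,np.ones(len(W))]
    for _ in range(4):
        s=np.linalg.lstsq(A,(W**2).sum(1),rcond=None)[0];r=np.sqrt(s[2]+s[:2]@s[:2])
        e=np.abs(np.hypot(*(W-s[:2]).T)-r);k=e<max(2*np.median(e),.0015);W=W[k];A=A[k]
    print(name,s[:2],'r',r,'n',len(W),'res',e.max());return s[:2]
sat=g[...,1]
nonwood=(sat<80)
for sd,nm,z in [((277,227),'mid',.003),((253,298),'small',.003),((339,296),'large',.003)]:
    fit(comp(nonwood,sd,40),z,nm+' disc')
fit(comp(nonwood|(g[...,2]<60),(181,220),40),.065,'jar')
zz=P[...,2]
fit(comp((zz>.035)&(zz<.06),(277,224),15),.04,'mid knob')
fit(comp(zz>.055,(181,219),35),.065,'jar depth')
fit(comp((sat<80)&(g[...,2]>90),(373,212),25),.05,'cup')
m=comp(zz>.085,(181,219),12);print('post',P[m>0].mean(0),m.sum(), np.argwhere(m>0).mean(0))
# handle
m=comp((sat<80)&(zz>.03)&(g[...,2]>90),(384,252),20)&(np.arange(420)[:,None]>238)
v,u=np.nonzero(m);W=plane('top',np.c_[u,v],.05)
c=W.mean(0);U,S,V=np.linalg.svd(W-c);print('handle mean',c,'dir',V[0],'ext',np.ptp((W-c)@V[0]),S, 'end',W[np.argmin(W[:,0])])
```

```text
mid disc [0.5458 0.0059] r 0.05711485258972386 n 123 res 0.001453183397093806
small disc [0.3681 0.0797] r 0.04268650520973032 n 96 res 0.0014521682303838268
large disc [ 0.3572 -0.1335] r 0.07476584289710889 n 167 res 0.0014857317669858677
jar [0.5701 0.2435] r 0.05788781895907423 n 87 res 0.0028455807369149946
mid knob [0.545  0.0051] r 0.018557409819466273 n 41 res 0.0011134487299243288
jar depth [0.5738 0.2452] r 0.05428022371910322 n 120 res 0.0014868880473478882
cup [ 0.5474 -0.2343] r 0.04985723998697541 n 93 res 0.001463118411786861
post [0.5641 0.2349 0.1358] 48 [216.3958 177.4167]
handle mean [ 0.4455 -0.2502  0.05  ] dir [-0.9846 -0.175   0.    ] ext 0.08400982792270532 [0.3587 0.0686 0.    ] end [ 0.4053 -0.2605  0.05  ]
```

```bash
python3 -m handwheel '[[[0.02,-0.044,0.008],-0.143],[[0.02,-0.044,0.008],-0.143],[[0.02,-0.044,0.008],-0.143],[[0.02,-0.044,0.008],-0.143],[[0.02,-0.044,0.008],-0.143],[[0.02,-0.044,0.008],-0.143],[[0.02,-0.044,0.008],-0.143],[[0.02,-0.044,0.008],-0.143],[[0.02,-0.044,0.008],-0.143],[[0.02,-0.044,0.008],-0.143],[[0.02,-0.044,0.008],-0.143],[[0.02,-0.044,0.008],-0.143]]' 0
```

```text
t: 1.35
ee_pos: [0.5232, 0.1377, 0.2821]
orientation: [-0.0, 0.873, 0.488, 0.0]
force: [1.6, 0.3, -0.3]
grip_width: 0.0464
```

```bash
python3 -m handwheel '[[[-0.0075,-0.0326,-0.0077],-0.0712],[[-0.0075,-0.0326,-0.0077],-0.0712],[[-0.0075,-0.0326,-0.0077],-0.0712],[[-0.0075,-0.0326,-0.0077],-0.0712],[[-0.0075,-0.0326,-0.0077],-0.0712],[[-0.0075,-0.0326,-0.0077],-0.0712],[[-0.0075,-0.0326,-0.0077],-0.0712],[[-0.0075,-0.0326,-0.0077],-0.0712],[[-0.0075,-0.0326,-0.0077],-0.0712],[[-0.0075,-0.0326,-0.0077],-0.0712],[[-0.0075,-0.0326,-0.0077],-0.0712],[[-0.0075,-0.0326,-0.0077],-0.0712],[[0,0,0],0]]' ; python3 -m handwheel '[[[-0.0075,-0.0326,-0.0077],-0.0712],[[-0.0075,-0.0326,-0.0077],-0.0712],[[-0.0075,-0.0326,-0.0077],-0.0712],[[-0.0075,-0.0326,-0.0077],-0.0712],[[-0.0075,-0.0326,-0.0077],-0.0712],[[-0.0075,-0.0326,-0.0077],-0.0712],[[-0.0075,-0.0326,-0.0077],-0.0712],[[-0.0075,-0.0326,-0.0077],-0.0712],[[-0.0075,-0.0326,-0.0077],-0.0712],[[-0.0075,-0.0326,-0.0077],-0.0712],[[-0.0075,-0.0326,-0.0077],-0.0712],[[-0.0075,-0.0326,-0.0077],-0.0712]]'
python3 - <<'E'
from h import *
st=manip.sense()
im,d=manip.snapshot('wrist');cv2.imwrite('pics/w1.png',im[:,:,::-1]);np.save('pics/w1d.npy',d)
P=wristcloud(d,st)
print(st['ee_pos'],st['joints'])
for uv in [(280,100),(280,50)]: print(P[uv[1],uv[0]])
E
```

```text
t: 2.55
ee_pos: [0.4324, -0.2527, 0.1889]
orientation: [-0.0, 0.996, 0.084, -0.0]
force: [-0.2, -0.2, -0.2]
grip_width: 0.0466
[ 0.4324 -0.2527  0.1889] [-0.1301  0.4073  0.758   2.1312 -0.4111  0.7501 -0.5087]
[ 0.5277 -0.2369  0.037 ]
[ 0.5827 -0.2276  0.0346]schema error: expected 1 to 12 rows
```

View pics/w1.png

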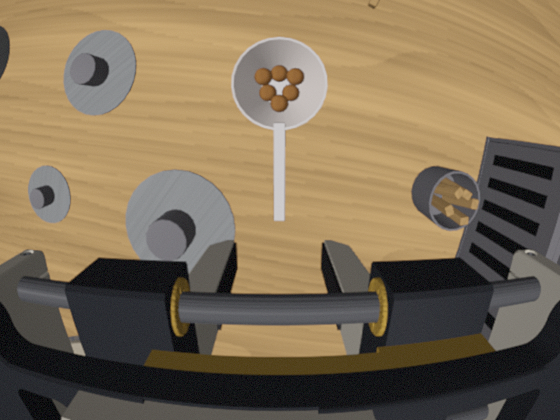

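Run:
```python
from h import *
st=manip.sense();im=cv2.imread('pics/w1.png');d=np.load('pics/w1d.npy');P=wristcloud(d,st)
hsv=cv2.cvtColor(im,cv2.COLOR_BGR2HSV)
m=(P[...,2]>.042)&(P[...,2]<.06)&(hsv[...,1]<60)
m[235:]=0; m[:,:225]=0; m[:,335:]=0
hd=m.copy();hd[:140]=0
W=P[hd];c=W.mean(0);_,_,V=np.linalg.svd(W[:,:2]-c[:2]);v=V[0]*np.sign(V[0,0]);s=(W[:,:2]-c[:2])@v
print('handle',c,v,np.arctan2(v[1],v[0]),'near end',c[:2]+v*s.min(),W[:,2].mean())
cu=m.copy();cu[125:]=0;W=P[cu][:,:2];s=np.linalg.lstsq(np.c_[2*W,np.ones(len(W))],(W**2).sum(1),rcond=None)[0];print('cup',s[:2],np.sqrt(s[2]+s[:2]@s[:2]))
```

```text
handle [ 0.4428 -0.2555  0.0486] [0.9862 0.1655] 0.1662349243842459 near end [ 0.3988 -0.2629] 0.048634221701507975
cup [ 0.5436 -0.2394] 0.04599234211227832
```

```bash
python3 -m handwheel '[[[0,-0.002,-0.03],0],[[0,-0.001,-0.03],0],[[0,0,-0.03],0],[[0,0,-0.03],0],[[0,0,-0.02],0],[[0,0,-0.011],0],[[0,0,0],0]]'; python3 -m handwheel '[[[0,0,0],0],[[0,0,0],0],[[0,0,0],0],[[0,0,0],0],[[0,0,0],0]]' -1;  python3 -m handwheel '[[[0,0,0.005],0],[[0,0,0.01],0],[[0,0,0.01],0],[[0,0,0.01],0]]'
python3 - <<'E'
from h import *
st=manip.sense()
im,d=manip.snapshot('wrist');cv2.imwrite('pics/w2.png',im[:,:,::-1])
im,d=manip.snapshot('scene');cv2.imwrite('pics/s2.png',cv2.resize(im[90:250,160:360,::-1],None,fx=3.5,fy=3.5))
print(st['ee_pos'],st['force'],st['wrist_torque'],st['grip_width'])
E
```

```text
t: 3.3
ee_pos: [0.4323, -0.2544, 0.0373]
orientation: [-0.001, 0.996, 0.085, -0.001]
force: [-0.2, -0.1, -0.1]
grip_width: 0.0468
t: 3.8
ee_pos: [0.4332, -0.2546, 0.0386]
orientation: [0.0, 0.996, 0.085, 0.0]
force: [0.4, -0.0, 0.3]
grip_width: 0.0114
t: 4.2
ee_pos: [0.433, -0.2548, 0.0743]
orientation: [0.0, 0.996, 0.085, 0.0]
force: [1.0, -0.5, 1.0]
grip_width: 0.0006
[ 0.433  -0.2548  0.0743] [ 1.0217 -0.5479  1.0086] [ 0.0915  0.1893 -0.0106] 0.000632489466556185
```

View pics/w2.png

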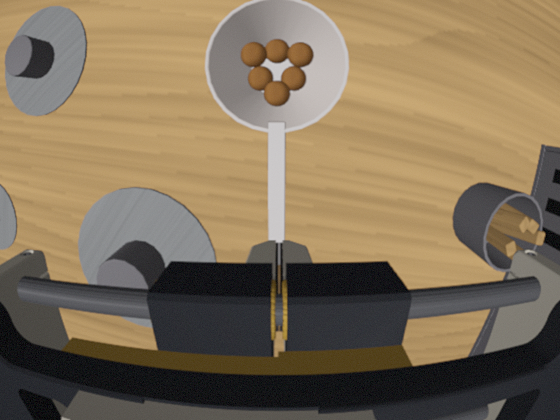

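View pics/s2.png

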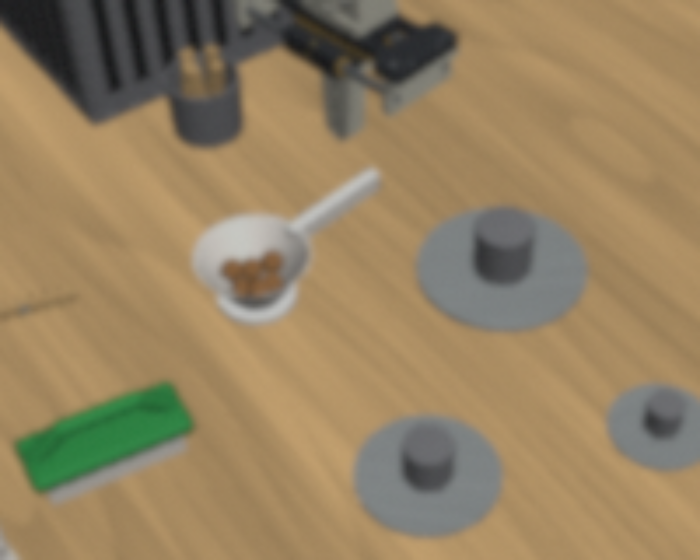

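```bash
python3 -m handwheel '[[[0,0,0],0],[[0,0,0],0],[[0,0,0],0],[[0,0,-0.015],0],[[0,0,-0.015],0],[[0,0,-0.015],0],[[0,0,-0.005],0],[[0,0,0],0]]' -0.4; python3 -m handwheel '[[[0,0,0],0],[[0,0,0],0],[[0,0,0],0],[[0,0,0],0]]' -1;  python3 -m handwheel '[[[0,0,0.003],0],[[0,0,0.005],0],[[0,0,0.01],0],[[0,0,0.01],0],[[0,0,0.01],0]]'
python3 - <<'E'
from h import *
st=manip.sense()
im,d=manip.snapshot('wrist');cv2.imwrite('pics/w3.png',im[:,:,::-1])
print(st['ee_pos'],st['force'],st['wrist_torque'],st['grip_width'])
E
```

```text
t: 5.1
ee_pos: [0.4323, -0.2546, 0.0226]
orientation: [-0.0, 0.996, 0.085, -0.001]
force: [-0.5, -0.2, 0.3]
grip_width: 0.028
t: 5.5
ee_pos: [0.4331, -0.2546, 0.0236]
orientation: [0.0, 0.996, 0.085, 0.0]
force: [-0.3, -0.4, 0.0]
grip_width: 0.0022
t: 6.0
ee_pos: [0.433, -0.2547, 0.0624]
orientation: [0.0, 0.996, 0.085, 0.0]
force: [-0.2, -0.1, 0.8]
grip_width: 0.0006
[ 0.433  -0.2547  0.0624] [-0.2305 -0.1369  0.7536] [0.0104 0.1461 0.041 ] 0.0006248129345038151
```

View pics/w3.png

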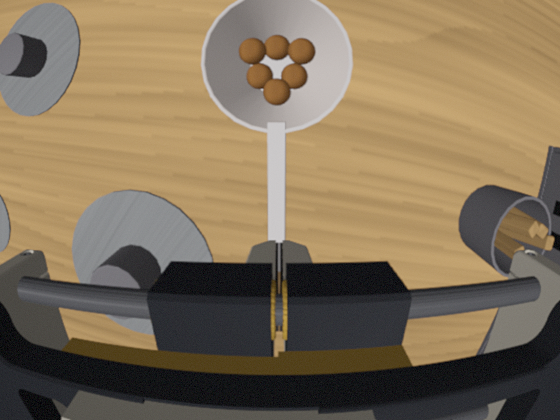

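Run:
```python
from h import *
st=manip.sense()
for n in ['scene','top']:
    im,d=manip.snapshot(n);im=im[:,:,::-1].copy()
    p=project(n,st['ee_pos'])[0];print(n,p, project(n,[[.402,-.260,.05],[.433,-.2546,.05]]))
    c=np.round(p).astype(int)
    x0,y0=max(c[0]-50,0),max(c[1]-45,0)
    cr=cv2.resize(im[y0:y0+90,x0:x0+110],None,fx=6,fy=6,interpolation=cv2.INTER_CUBIC)
    cv2.circle(cr,tuple(int(v) for v in ((p-[x0,y0])*6)),5,(0,0,255),2)
    for q in project(n,[[.402,-.260,.05],[.433,-.2546,.05]]): cv2.circle(cr,tuple(int(v) for v in ((q-[x0,y0])*6)),5,(0,255,0),2)
    cv2.imwrite(f'pics/z_{n}.png',cr)
```

```text
scene [258.2606 140.2154] [[265.7763 138.6362]
 [258.6153 143.5899]]
top [387.596  259.0751] [[389.9546 272.3547]
 [386.1563 259.8572]]
```

View pics/z_scene.png

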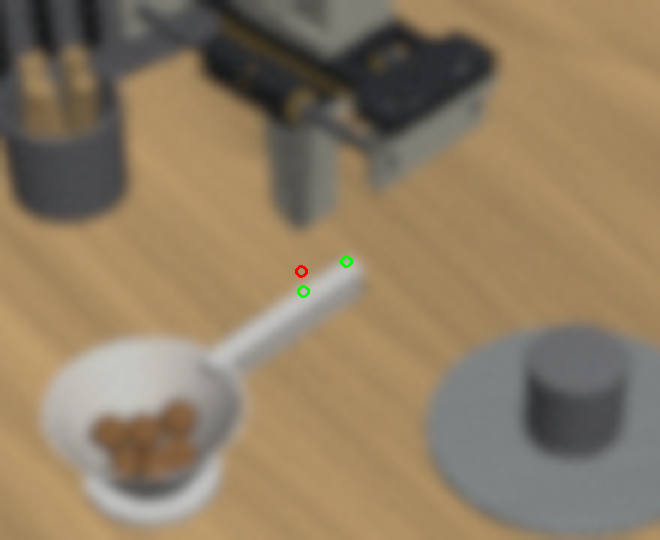

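View pics/z_top.png

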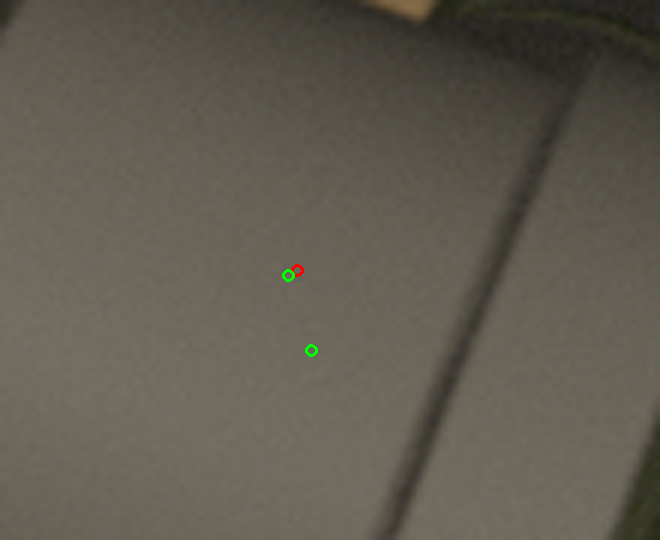

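Run:
```python
from h import *
st=manip.sense()
im,d=manip.snapshot('scene');P=cloud('scene',d)
print(st['ee_pos'])
for v in range(118,140,2): print(v,[P[v,u].round(3) for u in (254,258,261)])
```

```text
[ 0.4335 -0.2547  0.0621]
118 [array([ 0.442, -0.26 ,  0.148]), array([ 0.44 , -0.242,  0.158]), array([ 0.433, -0.237,  0.158])]
120 [array([ 0.443, -0.258,  0.143]), array([ 0.438, -0.244,  0.149]), array([ 0.433, -0.237,  0.15 ])]
122 [array([ 0.443, -0.258,  0.135]), array([ 0.44 , -0.242,  0.144]), array([ 0.432, -0.239,  0.142])]
124 [array([ 0.442, -0.261,  0.126]), array([ 0.44 , -0.242,  0.137]), array([ 0.432, -0.239,  0.135])]
126 [array([ 0.442, -0.261,  0.118]), array([ 0.442, -0.241,  0.131]), array([ 0.431, -0.241,  0.126])]
128 [array([ 0.444, -0.259,  0.113]), array([ 0.438, -0.247,  0.118]), array([ 0.431, -0.242,  0.118])]
130 [array([ 0.443, -0.261,  0.104]), array([ 0.442, -0.241,  0.117]), array([ 0.432, -0.24 ,  0.112])]
132 [array([ 0.382, -0.356,  0.002]), array([ 0.439, -0.246,  0.104]), array([ 0.362, -0.343,  0.001])]
134 [array([ 0.389, -0.346,  0.003]), array([ 0.376, -0.341,  0.001]), array([ 0.37 , -0.333,  0.003])]
136 [array([ 0.394, -0.339,  0.003]), array([ 0.384, -0.33 ,  0.003]), array([ 0.376, -0.324,  0.004])]
138 [array([ 0.399, -0.331,  0.002]), array([ 0.389, -0.323,  0.002]), array([ 0.378, -0.321, -0.002])]
```

```bash
python3 -m handwheel '[[[0,0,0.01],0],[[0,0,0.01],0],[[0,0,0],0]]' -0.3
python3 - <<'E'
from h import *
st=manip.sense()
im,d=manip.snapshot('scene');P=cloud('scene',d)
print(st['ee_pos'],st['grip_width'])
m=(np.hypot(P[...,0]-st['ee_pos'][0],P[...,1]-st['ee_pos'][1])<.06)&(P[...,2]>.06)&(P[...,2]<.2)
im=im[:,:,::-1].copy();Q=P[m]
print(np.sort(Q[:,2])[:12], Q[Q[:,2]<np.sort(Q[:,2])[40]].round(3)[::4])
cv2.imwrite('pics/z2.png',cv2.resize(im[70:190,190:330],None,fx=5,fy=5,interpolation=cv2.INTER_CUBIC))
E
```

```text
t: 6.5
ee_pos: [0.4333, -0.2551, 0.0824]
orientation: [0.0, 0.996, 0.085, 0.001]
force: [0.1, -0.2, -0.0]
grip_width: 0.0197
[ 0.4333 -0.2551  0.0824] 0.019688996908075993
[0.1169 0.117  0.1173 0.118  0.119  0.1201 0.1201 0.1211 0.1217 0.1219
 0.1221 0.1222] [[ 0.444 -0.278  0.126]
 [ 0.444 -0.279  0.122]
 [ 0.435 -0.265  0.127]
 [ 0.442 -0.271  0.123]
 [ 0.432 -0.266  0.121]
 [ 0.438 -0.267  0.12 ]
 [ 0.441 -0.267  0.117]
 [ 0.423 -0.232  0.128]
 [ 0.426 -0.233  0.125]
 [ 0.435 -0.231  0.127]]
```

View pics/z2.png

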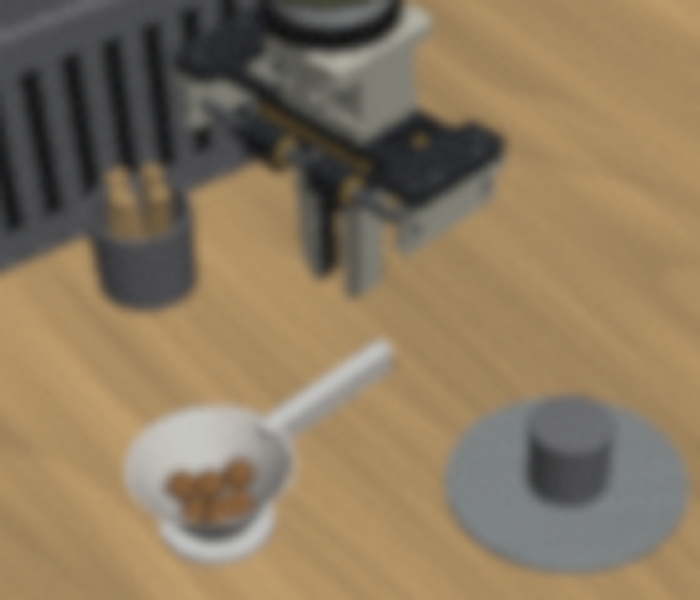

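Run:
```python
from h import *
st=manip.sense()
im,d=manip.snapshot('wrist')
im=im[:,:,::-1].copy();cv2.imwrite('pics/w4.png',im)
P=wristcloud(d,st)
for v in range(225,275,5): print(v,[(u,P[v,u].round(3)) for u in (255,264,270,290,296,302)])
```

```text
225 [(255, array([ 0.41 , -0.236, -0.002])), (264, array([ 0.411, -0.244, -0.002])), (270, array([ 0.428, -0.248,  0.048])), (290, array([ 0.416, -0.267, -0.001])), (296, array([ 0.417, -0.273, -0.001])), (302, array([ 0.417, -0.278, -0.001]))]
230 [(255, array([ 0.406, -0.237, -0.001])), (264, array([ 0.407, -0.245, -0.001])), (270, array([ 0.424, -0.249,  0.048])), (290, array([ 0.411, -0.268, -0.001])), (296, array([ 0.412, -0.273, -0.   ])), (302, array([ 0.413, -0.279, -0.002]))]
235 [(255, array([ 0.401, -0.237, -0.001])), (264, array([ 0.402, -0.246, -0.   ])), (270, array([ 0.421, -0.249,  0.049])), (290, array([ 0.406, -0.269, -0.001])), (296, array([ 0.407, -0.274, -0.   ])), (302, array([ 0.408, -0.28 , -0.   ]))]
240 [(255, array([ 0.396, -0.238, -0.001])), (264, array([ 0.397, -0.246, -0.002])), (270, array([ 0.417, -0.25 ,  0.049])), (290, array([ 0.401, -0.27 , -0.001])), (296, array([ 0.402, -0.275, -0.   ])), (302, array([ 0.403, -0.281, -0.001]))]
245 [(255, array([ 0.438, -0.24 ,  0.118])), (264, array([ 0.392, -0.247, -0.001])), (270, array([ 0.413, -0.251,  0.049
[... 649 characters left out ...]
 0.127])), (264, array([ 0.377, -0.249, -0.001])), (270, array([ 0.4  , -0.253,  0.049])), (290, array([ 0.381, -0.274, -0.002])), (296, array([ 0.383, -0.279, -0.001])), (302, array([ 0.437, -0.265,  0.126]))]
265 [(255, array([ 0.431, -0.242,  0.127])), (264, array([ 0.373, -0.25 , -0.001])), (270, array([ 0.374, -0.256, -0.   ])), (290, array([ 0.377, -0.274, -0.001])), (296, array([ 0.378, -0.28 , -0.   ])), (302, array([ 0.435, -0.266,  0.129]))]
270 [(255, array([ 0.431, -0.242,  0.134])), (264, array([ 0.367, -0.251, -0.002])), (270, array([ 0.368, -0.257, -0.   ])), (290, array([ 0.371, -0.275, -0.001])), (296, array([ 0.373, -0.281, -0.   ])), (302, array([ 0.432, -0.266,  0.128]))]
```

View pics/w4.png

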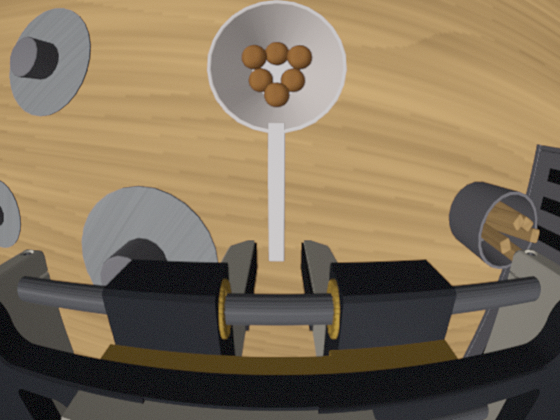

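```bash
python3 -m handwheel '[[[0,0,-0.02],0],[[0,0,-0.02],0],[[0,0,-0.02],0],[[0,0,-0.015],0],[[0,0,-0.008],0],[[0,0,-0.005],0],[[0,0,0],0]]' -0.4; python3 -m handwheel '[[[0,0,0],0],[[0,0,0],0],[[0,0,0],0],[[0,0,0],0]]' -1
```

```text
t: 7.3
ee_pos: [0.4327, -0.2547, -0.0071]
orientation: [-0.0, 0.996, 0.085, -0.0]
force: [-0.2, 0.8, -0.5]
grip_width: 0.0283
t: 7.7
ee_pos: [0.4331, -0.2545, -0.0064]
orientation: [0.0, 0.996, 0.085, 0.0]
force: [0.6, 1.6, 1.9]
grip_width: 0.0118
```

Gripped at 11.8 mm (the fingers end about 36 mm short of the reported TCP). Lift a little and look at how the scoop hangs.

```bash
python3 -m handwheel '[[[0,0,0.005],0],[[0,0,0.008],0],[[0,0,0.01],0],[[0,0,0.01],0],[[0,0,0],0]]'
python3 - <<'E'
from h import *
st=manip.sense()
im,d=manip.snapshot('wrist');cv2.imwrite('pics/w5.png',im[:,:,::-1]);P=wristcloud(d,st)
im,d=manip.snapshot('scene');cv2.imwrite('pics/s5.png',cv2.resize(im[90:220,170:330,::-1],None,fx=4.5,fy=4.5,interpolation=cv2.INTER_CUBIC))
print(st['ee_pos'],st['force'],st['wrist_torque'],st['grip_width'])
for v in range(5,240,20): print(v,P[v,278].round(3))
E
```

```text
t: 8.2
ee_pos: [0.4335, -0.2549, 0.0277]
orientation: [0.001, 0.996, 0.085, 0.001]
force: [-0.0, -0.7, -2.6]
grip_width: 0.012
[ 0.4335 -0.2549  0.0277] [-0.0064 -0.7188 -2.5843] [-0.022   0.3302 -0.0133] 0.011959162504058735
5 [ 0.566 -0.231  0.058]
25 [ 0.554 -0.233  0.059]
45 [ 0.548 -0.234  0.04 ]
65 [ 0.531 -0.237  0.069]
85 [ 0.521 -0.238  0.069]
105 [ 0.512 -0.24   0.062]
125 [ 0.502 -0.242  0.082]
145 [ 0.502 -0.242  0.226]
165 [ 0.484 -0.245  0.082]
185 [ 0.476 -0.246  0.083]
205 [ 0.466 -0.248  0.082]
225 [ 0.457 -0.25   0.083]
```

View pics/w5.png

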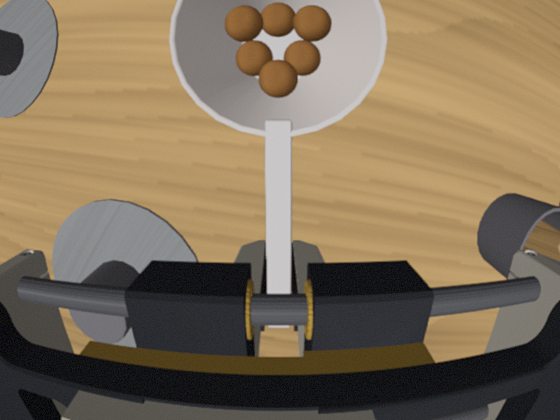

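View pics/s5.png

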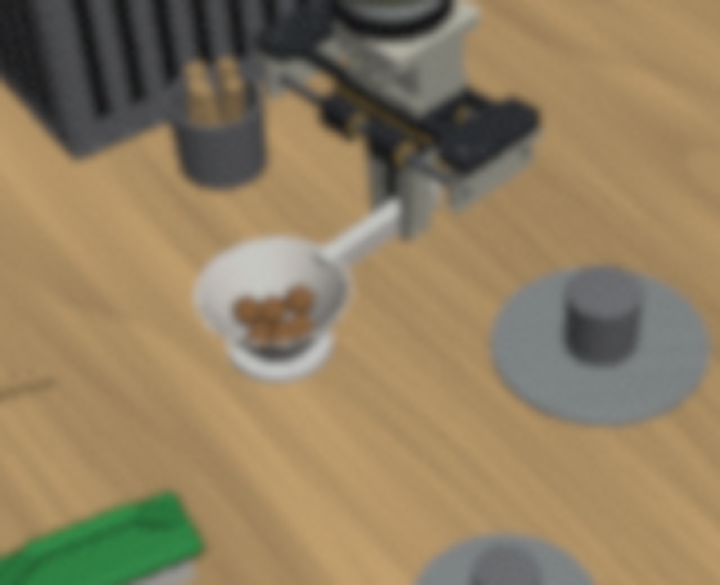

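```bash
python3 -m handwheel '[[[0,0,0.015],0],[[0.003,0.006,0.015],0.03],[[0.006,0.012,0.015],0.06],[[0.009,0.018,0.005],0.09],[[0.009,0.018,0],0.09],[[0.009,0.018,0],0.09],[[0.009,0.018,0],0.09],[[0.009,0.018,0],0.09],[[0.009,0.018,0],0.09],[[0.009,0.018,0],0.09],[[0.009,0.018,0],0.09],[[0.009,0.018,0],0.09]]'; python3 -m handwheel '[[[0.009,0.018,0],0.09],[[0.009,0.018,0],0.09],[[0.009,0.018,0],0.09],[[0.009,0.018,0],0.09],[[0.009,0.016,-0.005],0.09],[[0.004,0.009,-0.01],0.055],[[0.0005,0,0],0],[[0,0,0],0]]'
python3 - <<'E'
from h import *
st=manip.sense()
im,d=manip.snapshot('wrist');cv2.imwrite('pics/w6.png',im[:,:,::-1]);P=wristcloud(d,st)
im,d=manip.snapshot('scene');cv2.imwrite('pics/s6.png',cv2.resize(im[150:340,230:430,::-1],None,fx=3.5,fy=3.5,interpolation=cv2.INTER_CUBIC))
print(st['ee_pos'],st['orientation'],st['force'],st['wrist_torque'],st['grip_width'],st['joints'])
for v in range(5,240,20): print(v,P[v,278].round(3))
E
```

```text
t: 9.5
ee_pos: [0.5236, -0.0731, 0.0762]
orientation: [0.0, 0.858, 0.513, -0.0]
force: [-0.1, -0.3, -2.7]
grip_width: 0.0116
t: 10.3
ee_pos: [0.5718, 0.0217, 0.0607]
orientation: [-0.0, 0.706, 0.708, -0.001]
force: [-0.4, 0.3, -2.1]
grip_width: 0.0118
[0.5718 0.0217 0.0607] [-0.0002  0.7059  0.7083 -0.0007] [-0.4473  0.2762 -2.0523] [-0.2858  0.1133  0.0395] 0.01176544298252665 [-0.2941  0.6008  0.2306  2.0665 -0.2699  0.5036  0.1386]
5 [0.57  0.163 0.079]
25 [0.57  0.147 0.089]
45 [0.57 0.14 0.07]
65 [0.57  0.123 0.098]
85 [0.57  0.113 0.099]
105 [0.57  0.103 0.092]
125 [0.571 0.093 0.112]
145 [0.571 0.084 0.113]
165 [0.571 0.075 0.115]
185 [0.571 0.066 0.115]
205 [0.571 0.057 0.114]
225 [0.571 0.048 0.117]
```

View pics/w6.png

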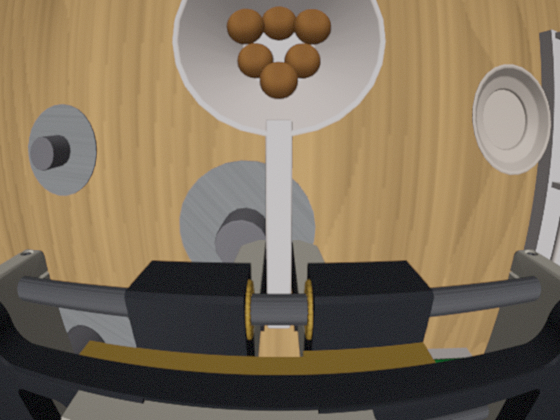

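View pics/s6.png

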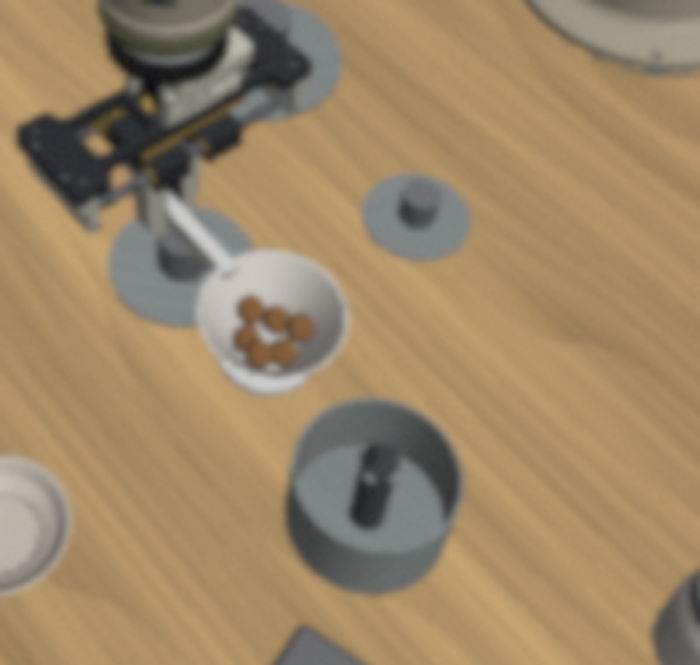

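```bash
python3 -m handwheel '[[[0,0.002,-0.006],0],[[0,0.004,-0.006],0],[[0,0.004,-0.004],0],[[0,0.004,0],0],[[0,0.003,0],0],[[0,0,0],0]]'; python3 -m handwheel '[[[0,0.004,0],0],[[0,0.004,0],0],[[0,0.004,0],0]]'
python3 - <<'E'
from h import *
st=manip.sense()
im,d=manip.snapshot('wrist');cv2.imwrite('pics/w7.png',im[:,:,::-1]);P=wristcloud(d,st)
im,d=manip.snapshot('scene');cv2.imwrite('pics/s7.png',cv2.resize(im[150:340,230:430,::-1],None,fx=3.5,fy=3.5,interpolation=cv2.INTER_CUBIC))
print(st['ee_pos'],st['force'],st['wrist_torque'],st['grip_width'])
a,b=P[145,278],P[220,278];print(a,b,np.arctan2(b[2]-a[2],a[1]-b[1]))
E
```

```text
t: 11.0
ee_pos: [0.5725, 0.0401, 0.0453]
orientation: [-0.0, 0.705, 0.709, 0.0]
force: [0.2, 0.1, -2.6]
grip_width: 0.012
t: 11.3
ee_pos: [0.5729, 0.0458, 0.0459]
orientation: [0.003, 0.707, 0.707, -0.001]
force: [-0.9, -26.4, 7.3]
grip_width: 0.0116
[0.5729 0.0458 0.0459] [ -0.8579 -26.4177   7.2537] [-6.2064  0.2159  0.1842] 0.01155283786762717
[0.5717 0.1082 0.0972] [0.5717 0.0741 0.1005] 0.0969848710267926
```

View pics/s7.png

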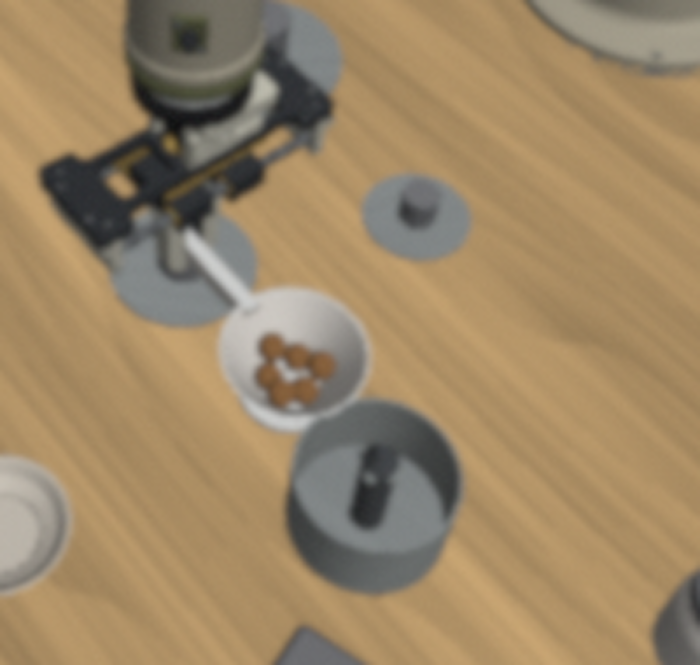

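```bash
python3 -m handwheel '[[[0,0,0.004],0],[[0,0,0.004],0],[[0,0.001,0.004],0]]'
cat > look.py <<'E'
import sys
from h import *
n=sys.argv[1]
st=manip.sense()
im,d=manip.snapshot('wrist');cv2.imwrite(f'pics/w{n}.png',im[:,:,::-1]);P=wristcloud(d,st)
im,d=manip.snapshot('scene');cv2.imwrite(f'pics/s{n}.png',cv2.resize(im[150:340,230:430,::-1],None,fx=3.5,fy=3.5,interpolation=cv2.INTER_CUBIC))
print(st['ee_pos'],st['force'],st['wrist_torque'],st['grip_width'])
a,b=P[150,278],P[220,278];print(a,b,'tilt',np.arctan2(b[2]-a[2],a[1]-b[1]))
E
python3 look.py 8
```

```text
t: 11.7
ee_pos: [0.5724, 0.0505, 0.0576]
orientation: [0.001, 0.706, 0.708, -0.0]
force: [0.1, -4.2, -1.4]
grip_width: 0.0119
[0.5724 0.0505 0.0576] [ 0.1086 -4.2139 -1.4361] [-1.3126  0.0305  0.0077] 0.01190728486083427
[0.5712 0.1102 0.1055] [0.5713 0.0776 0.1088] tilt 0.10233883902530244
```

View pics/w8.png

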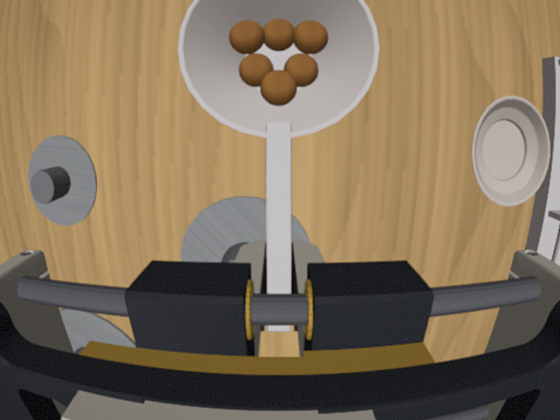

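View pics/s8.png

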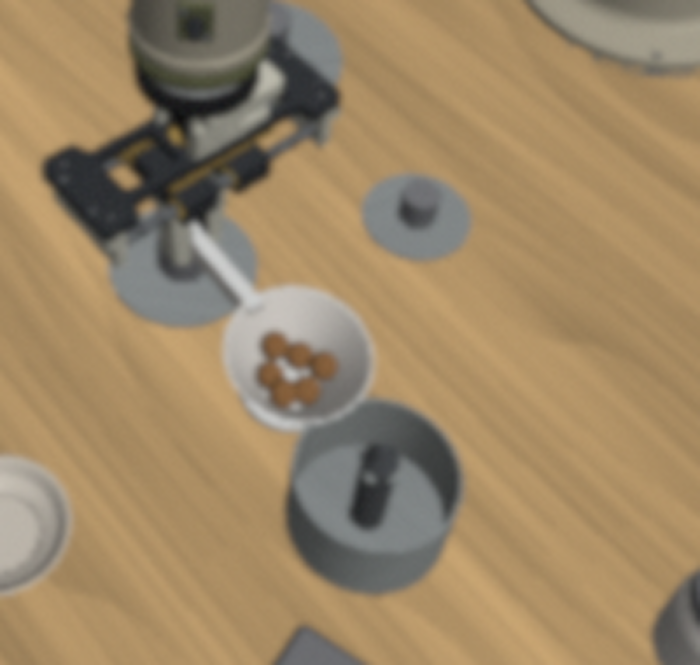

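```bash
python3 -m handwheel '[[[0,0.001,0.003],0],[[0,0.002,0.002],0],[[0,0.002,0.002],0],[[0,0.002,0.002],0]]';python3 look.py 9
```

```text
t: 12.2
ee_pos: [0.5727, 0.0559, 0.0668]
orientation: [0.002, 0.706, 0.708, -0.001]
force: [-1.0, -13.8, 3.8]
grip_width: 0.0116
[0.5727 0.0559 0.0668] [ -1.0491 -13.8232   3.8312] [-3.3315  0.1518  0.0388] 0.011563364941625616
[0.5715 0.1152 0.11  ] [0.5715 0.0827 0.1169] tilt 0.20876535334747165
```

```bash
python3 -m handwheel '[[[0,0.002,0.005],0],[[0,0.002,0.005],0],[[0,0.002,0.004],0],[[0,0.002,0.004],0],[[0,0.002,0.004],0],[[0,0.002,0.004],0]]';python3 look.py 10
```

```text
t: 12.9
ee_pos: [0.5723, 0.0721, 0.0924]
orientation: [-0.0, 0.705, 0.709, 0.0]
force: [0.4, -0.3, -2.8]
grip_width: 0.0115
[0.5723 0.0721 0.0924] [ 0.3747 -0.2644 -2.7948] [-0.6065  0.0335  0.0122] 0.01154788800340445
[0.5709 0.1304 0.1238] [0.5711 0.0977 0.1389] tilt 0.43131525894793754
```

View pics/s10.png

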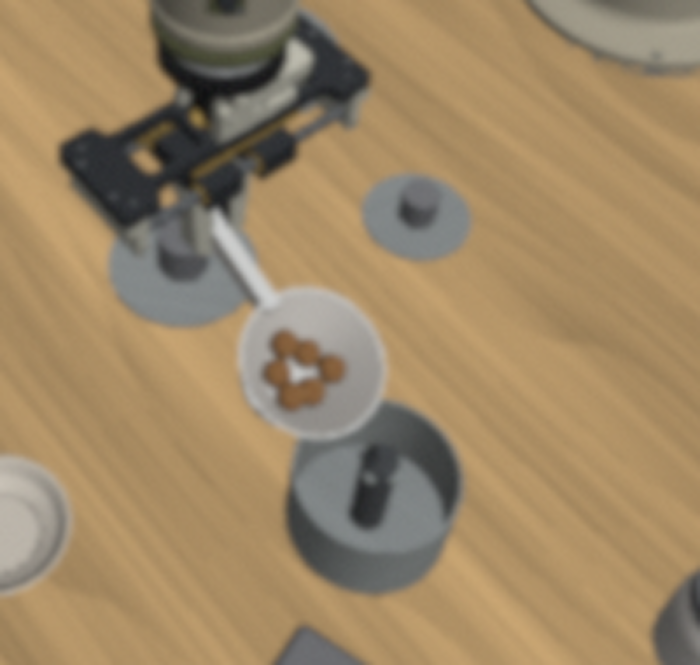

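```bash
python3 -m handwheel '[[[0,0.003,0.003],0],[[0,0.004,0.004],0],[[0,0.004,0.005],0],[[0,0.004,0.005],0],[[0,0.004,0.005],0],[[0,0.004,0.005],0],[[0,0.004,0.005],0]]';python3 look.py 11
```

```text
t: 13.7
ee_pos: [0.5723, 0.0989, 0.1246]
orientation: [-0.0, 0.705, 0.709, -0.0]
force: [1.0, -1.2, -1.5]
grip_width: 0.0119
[0.5723 0.0989 0.1246] [ 0.9984 -1.2431 -1.5398] [-0.6515  0.029   0.0051] 0.011936973731701958
[0.5708 0.1559 0.1381] [0.571  0.1224 0.164 ] tilt 0.6572508957683261
```

View pics/s11.png

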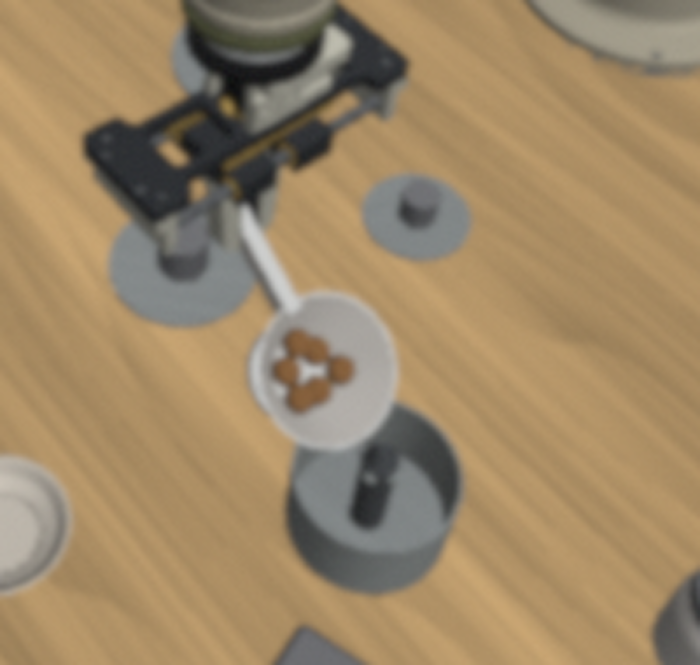

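View pics/w11.png

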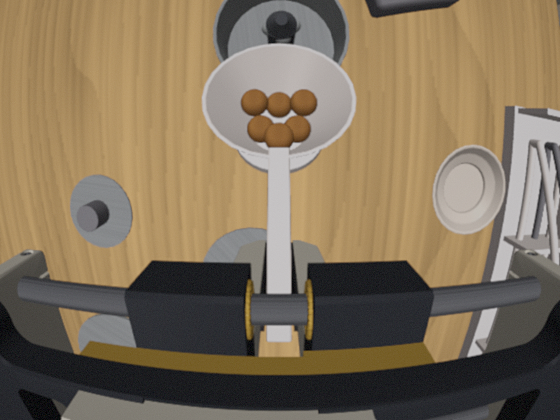

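```bash
python3 -m handwheel '[[[0,0.003,0.004],0],[[0,0.004,0.005],0],[[0,0.004,0.005],0],[[0,0.004,0.005],0],[[0,0.004,0.005],0],[[0,0.004,0.005],0]]';python3 look.py 12
```

```text
t: 14.4
ee_pos: [0.5724, 0.1221, 0.1537]
orientation: [-0.0, 0.705, 0.709, 0.0]
force: [-0.0, 0.6, -2.3]
grip_width: 0.012
[0.5724 0.1221 0.1537] [-0.0069  0.6157 -2.2856] [-0.1891 -0.     -0.0165] 0.012046678351957909
[0.5709 0.1769 0.1396] [0.5712 0.1446 0.1899] tilt 0.9988438441758187
```

View pics/s12.png

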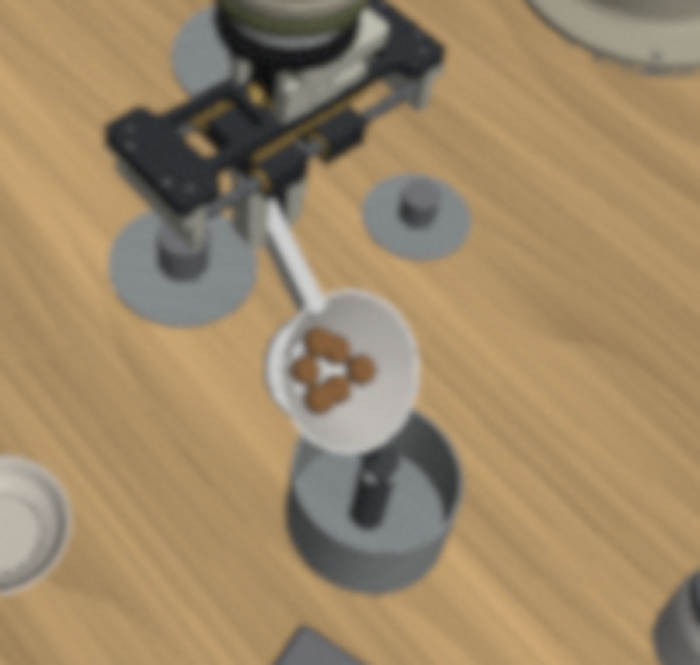

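View pics/w12.png

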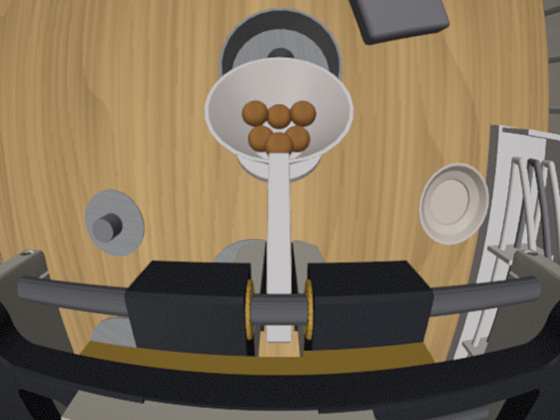

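```bash
cat > tilt.py <<'E'
from h import *
st=manip.sense()
im,d=manip.snapshot('wrist');P=wristcloud(d,st);cv2.imwrite('pics/wt.png',im[:,:,::-1])
W=P[130:232,276:282].reshape(-1,3)
h=(np.hypot(W[:,0]-.571,0)<.012)&(W[:,2]>.06)
W=W[h]
p=np.polyfit(W[:,1],W[:,2],1)
for _ in range(4):
    r=abs(np.polyval(p,W[:,1])-W[:,2]);k=r<max(.003,1.5*np.median(r));p=np.polyfit(W[k,1],W[k,2],1)
print(st['ee_pos'],st['force'],'tilt',-np.arctan(p[0]),len(W),k.sum())
E
python3 tilt.py
```

```text
[0.5728 0.1226 0.154 ] [ 0.9396  0.773  -1.9054] tilt 0.7081291899214024 612 465
```

```bash
python3 -m handwheel '[[[0,-0.008,0],0],[[0,-0.012,0],0],[[0,-0.012,0],0],[[0,-0.003,-0.004],0],[[0,0,-0.008],0],[[0,0,-0.006],0],[[0,0,-0.002],0]]';python3 -m handwheel '[[[0,0.003,0],0],[[0,0.004,0],0],[[0,0.004,0.001],0]]';python3 tilt.py
```

```text
t: 15.25
ee_pos: [0.5718, 0.0867, 0.132]
orientation: [-0.001, 0.705, 0.709, -0.001]
force: [0.8, -0.7, -2.1]
grip_width: 0.0115
t: 15.55
ee_pos: [0.5724, 0.0981, 0.1343]
orientation: [-0.0, 0.705, 0.709, 0.0]
force: [0.4, -0.3, -2.3]
grip_width: 0.012
[0.5724 0.0981 0.1343] [ 0.3554 -0.2951 -2.3248] tilt 0.7141158015987291 612 466
```

View pics/wt.png

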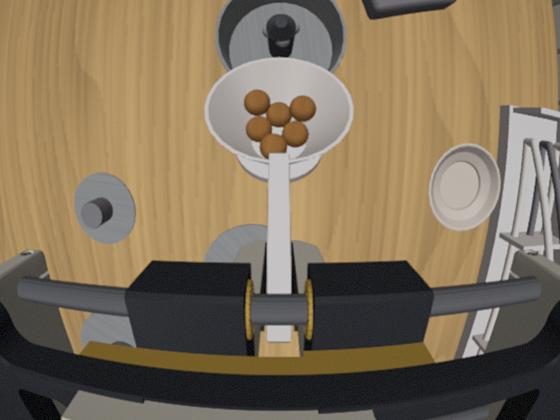

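```bash
python3 -m handwheel '[[[0,0.004,0],0],[[0,0.003,0.001],0],[[0,0.003,0.002],0],[[0,0.003,0.003],0]]';python3 tilt.py
```

```text
t: 16.0
ee_pos: [0.5723, 0.1105, 0.1404]
orientation: [0.0, 0.705, 0.709, -0.0]
force: [0.9, -0.1, -1.7]
grip_width: 0.0119
[0.5723 0.1105 0.1404] [ 0.8929 -0.051  -1.673 ] tilt 0.7184141909285794 612 394
```

Run:
```python
from h import *
st=manip.sense()
im,d=manip.snapshot('wrist');P=wristcloud(d,st);cv2.imwrite('pics/wt.png',im[:,:,::-1])
print(st['ee_pos'])
for v in range(10,130,4): print(v,P[v,268].round(3),P[v,280].round(3),im[v,280])
```

```text
[0.5726 0.1111 0.1409]
10 [0.56  0.299 0.023] [0.572 0.3   0.021] [60 60 63]
14 [0.56  0.299 0.012] [0.572 0.3   0.008] [53 51 51]
18 [0.56  0.297 0.004] [0.572 0.297 0.004] [129 131 132]
22 [0.56  0.292 0.004] [0.572 0.292 0.004] [128 130 132]
26 [0.56  0.288 0.002] [0.572 0.288 0.002] [132 133 134]
30 [0.56  0.284 0.002] [0.572 0.261 0.076] [125 126 126]
34 [0.56  0.279 0.002] [0.572 0.254 0.091] [65 67 69]
38 [0.563 0.253 0.081] [0.572 0.25  0.093] [71 70 75]
42 [0.563 0.249 0.084] [0.572 0.247 0.092] [69 71 77]
46 [0.563 0.246 0.083] [0.572 0.243 0.093] [45 44 50]
50 [0.563 0.243 0.081] [0.572 0.241 0.088] [40 40 42]
54 [0.563 0.241 0.074] [0.572 0.239 0.084] [36 33 37]
58 [0.563 0.234 0.09 ] [0.572 0.235 0.089] [194 191 191]
62 [0.563 0.231 0.091] [0.572 0.231 0.089] [190 183 180]
66 [0.563 0.228 0.089] [0.572 0.228 0.088] [190 183 180]
70 [0.563 0.225 0.088] [0.572 0.225 0.088] [189 182 180]
74 [0.563 0.222 0.087] [0.572 0.222 0.087] [190 183 181]
78 [0.563 0.219 0.086] [0.572 0.217 0.1  ] [141  97  56]
82 [0.563 0.215 0.095] [0.572 0.214 0.104] [140  98  52]
86 [0.563 0.211 0.098] [0.572 0.211 0.103] [140  97  54]
90 [0.564 0.208 0.099] [0.572 0.208 0.104] [142  97  51]
94 [0.563 0.206 0.094] [0.572 0.205 0.102] [124  85  46]
98 [0.564 0.202 0.102] [0.572 0.202 0.101] [86 57 30]
102 [0.564 0.199 0.101] [0.572 0.2   0.093] [125  87  42]
106 [0.564 0.196 0.101] [0.572 0.197 0.096] [140  97  54]
110 [0.563 0.194 0.095] [0.572 0.193 0.098] [140  98  56]
114 [0.563 0.191 0.094] [0.572 0.191 0.097] [141  97  54]
118 [0.563 0.188 0.095] [0.572 0.188 0.099] [133  92  51]
122 [0.564 0.185 0.1  ] [0.572 0.185 0.097] [108  73  41]
126 [0.564 0.182 0.103] [0.572 0.182 0.092] [94 78 68]
```

View pics/wt.png

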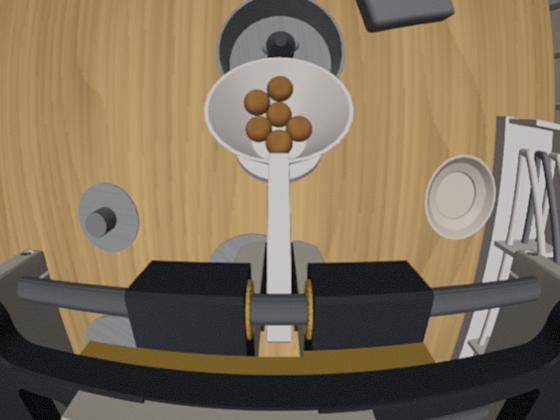

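```bash
python3 -m handwheel '[[[0,-0.005,-0.003],0],[[0,-0.003,-0.006],0],[[0,0.003,-0.001],0],[[0,0.004,0],0],[[0,0.004,0],0]]';python3 tilt.py
```

```text
t: 16.6
ee_pos: [0.5725, 0.113, 0.1302]
orientation: [0.0, 0.706, 0.709, -0.0]
force: [-0.6, -7.6, 6.5]
grip_width: 0.0117
[0.5725 0.113  0.1302] [-0.6155 -7.6273  6.4804] tilt 1.0121641054857247 612 401
```

```bash
python3 look.py 13
```

```text
[0.5726 0.1133 0.1304] [-0.5822 -4.5911  0.7792] [-1.2933  0.3514  0.0921] 0.011772916576620673
[0.5711 0.167  0.1025] [0.5713 0.1359 0.1668] tilt 1.119264109128952
```

View pics/w13.png

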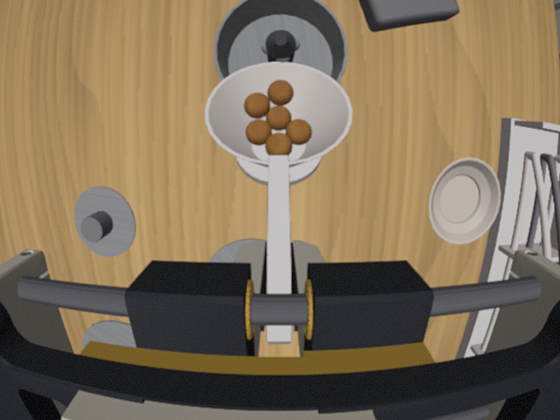

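View pics/s13.png

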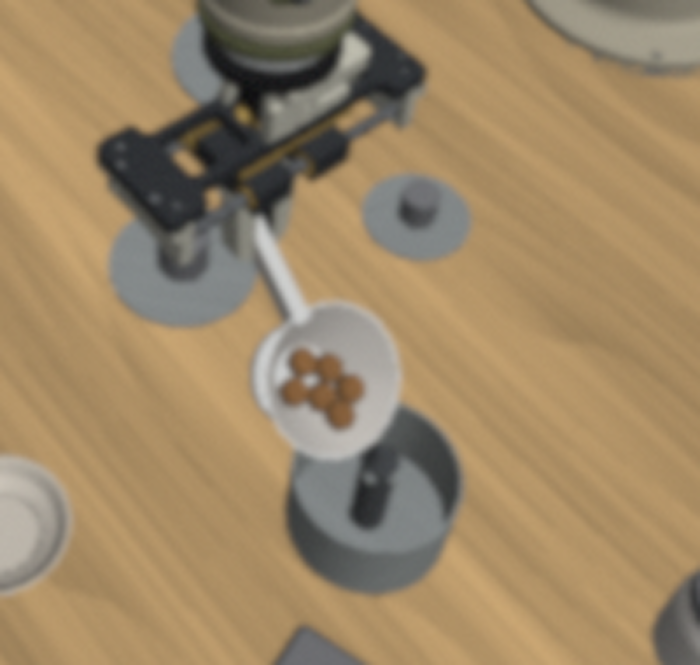

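```bash
sed -i 's/P\[130:232,276:282\]/P[170:225,272:284]/; s/W\[:,2\]>.06/W[:,2]>.1/' tilt.py; python3 -m handwheel '[[[0,0.003,0.002],0],[[0,0.003,0.003],0],[[0,0.003,0.003],0]]';python3 tilt.py
```

```text
t: 17.05
ee_pos: [0.5724, 0.1224, 0.1385]
orientation: [0.0, 0.706, 0.709, -0.0]
force: [-1.2, -4.0, -1.0]
grip_width: 0.0115
[0.5724 0.1224 0.1385] [-1.205 -3.968 -0.974] tilt 0.8086578410419447 660 657
```

View pics/wt.png

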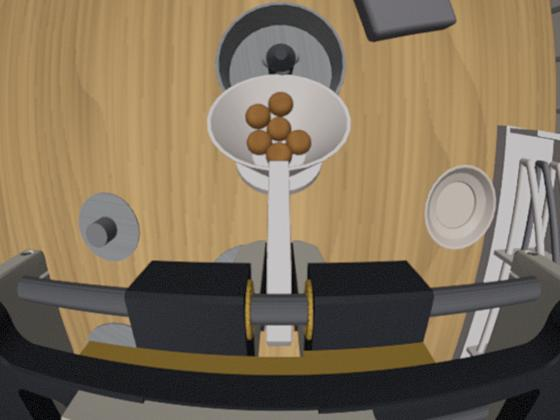

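```bash
python3 -m handwheel '[[[0,0.004,0.003],0],[[0,0.004,0.003],0],[[0,0.004,0.003],0]]';python3 tilt.py
```

```text
t: 17.4
ee_pos: [0.5724, 0.1341, 0.1476]
orientation: [0.0, 0.706, 0.709, -0.0]
force: [1.0, -6.0, 1.1]
grip_width: 0.0118
[0.5724 0.1341 0.1476] [ 1.0493 -6.0134  1.116 ] tilt 0.8984377521307569 660 656
```

View pics/wt.png

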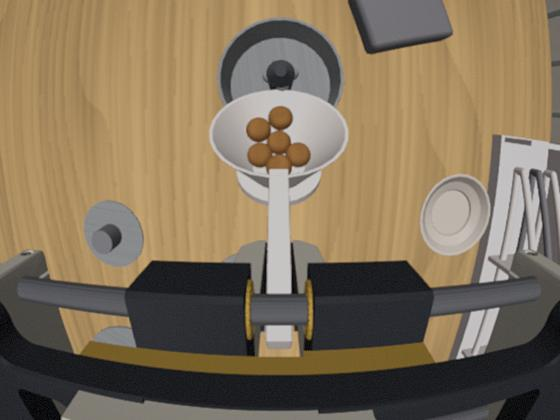

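```bash
python3 -m handwheel '[[[0,0.004,0.004],0],[[0,0.004,0.003],0],[[0,0.004,0.003],0]]';python3 look.py 14;python3 tilt.py
```

```text
t: 17.75
ee_pos: [0.5723, 0.1469, 0.1574]
orientation: [-0.0, 0.705, 0.709, 0.0]
force: [-0.0, -3.9, -1.7]
grip_width: 0.012
[0.5723 0.1469 0.1574] [-0.0375 -3.8733 -1.7139] [-1.0709  0.0944 -0.0611] 0.011982319732460407
[0.5707 0.198  0.0942] [0.571  0.1658 0.1817] tilt 1.2178797716633332
[0.5725 0.1474 0.1576] [ 0.5804 -2.4895  0.5052] tilt 0.9972831525550898 660 572
```

View pics/wt.png

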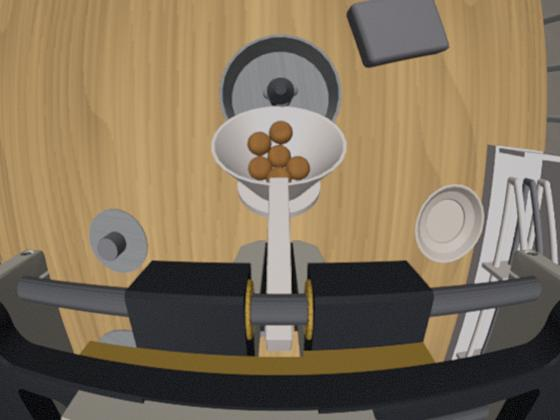

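View pics/s14.png

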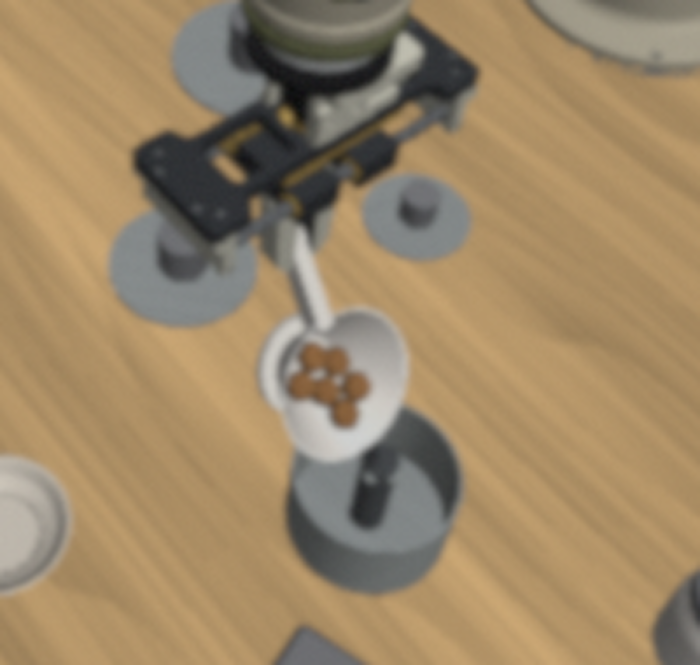

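```bash
python3 -m handwheel '[[[0,0.004,0.003],0],[[0,0.004,0.002],0],[[0,0.004,0.002],0]]';python3 look.py 15;python3 tilt.py
```

```text
t: 18.2
ee_pos: [0.5725, 0.158, 0.1646]
orientation: [0.0, 0.706, 0.709, -0.0]
force: [-0.8, -4.6, 2.7]
grip_width: 0.0119
[0.5725 0.158  0.1646] [-0.8337 -4.5719  2.7247] [-1.588   0.2451  0.0671] 0.01187564418962928
[0.5709 0.2083 0.0916] [0.5713 0.1758 0.1852] tilt 1.2367539027952796
[0.5726 0.1585 0.1648] [-1.2062 -5.046   2.9165] tilt 1.0629785782374457 659 490
```

View pics/wt.png

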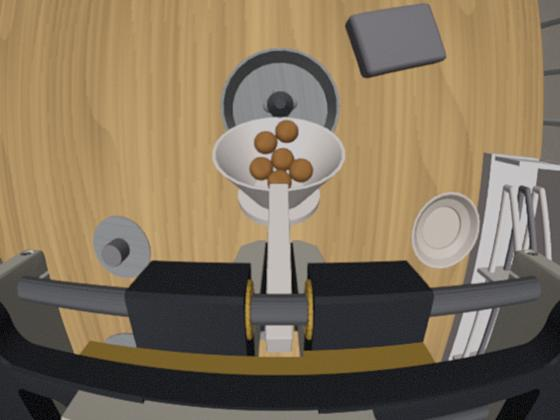

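```bash
python3 -m handwheel '[[[0,0.003,0.004],0],[[0,0.004,0.003],0],[[0,0.004,0.002],0]]';python3 look.py 16;python3 tilt.py
```

```text
t: 18.65
ee_pos: [0.5722, 0.1702, 0.1733]
orientation: [-0.0, 0.705, 0.709, -0.0]
force: [0.3, -1.1, -2.6]
grip_width: 0.0118
[0.5722 0.1702 0.1733] [ 0.3259 -1.1456 -2.5585] [-0.8987  0.1452 -0.0261] 0.011770880969148214
[0.5705 0.2193 0.0834] [0.5709 0.187  0.1905] tilt 1.2779012520246793
[0.5723 0.1705 0.1734] [-0.046  -2.5106 -2.2078] tilt 1.3036268279685423 652 426
```

View pics/wt.png

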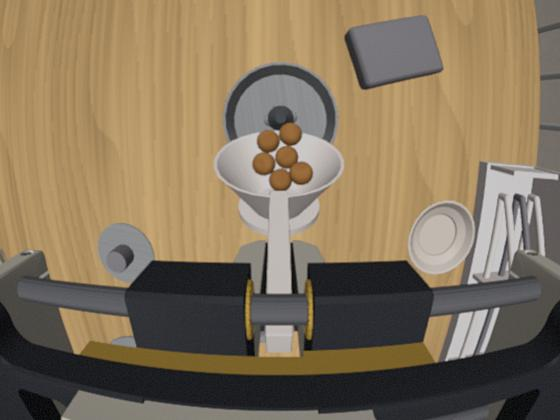

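View pics/s16.png

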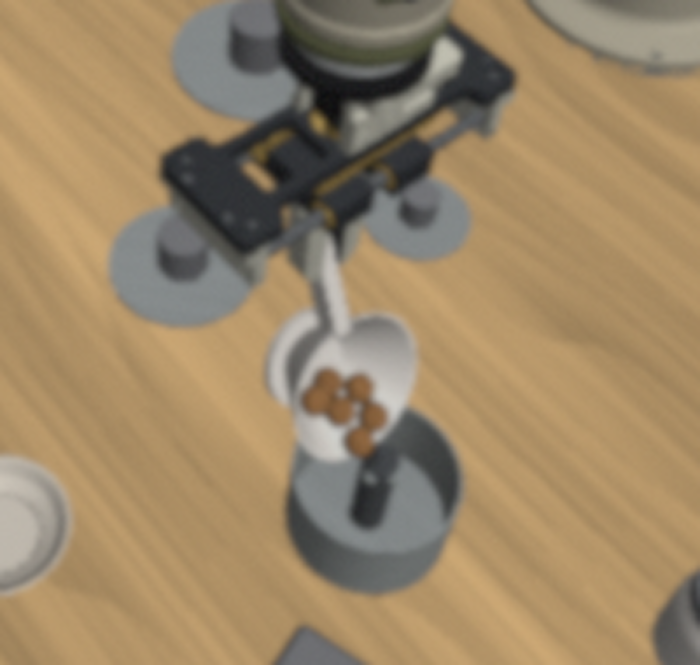

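```bash
python3 -m handwheel '[[[0,0.003,0.002],0],[[0,0.003,0.002],0],[[0,0.003,0.002],0],[[0,0,0],0],[[0,0,0],0]]';python3 look.py 17
```

```text
t: 19.3
ee_pos: [0.5725, 0.1785, 0.1794]
orientation: [0.0, 0.705, 0.709, 0.0]
force: [-0.1, -1.0, -0.5]
grip_width: 0.0119
[0.5725 0.1785 0.1794] [-0.0696 -1.0439 -0.5031] [-0.7176  0.1724  0.012 ] 0.011878930333920118
[0.5709 0.2285 0.1017] [0.5713 0.1941 0.1929] tilt 1.2106371210568034
```

View pics/w17.png

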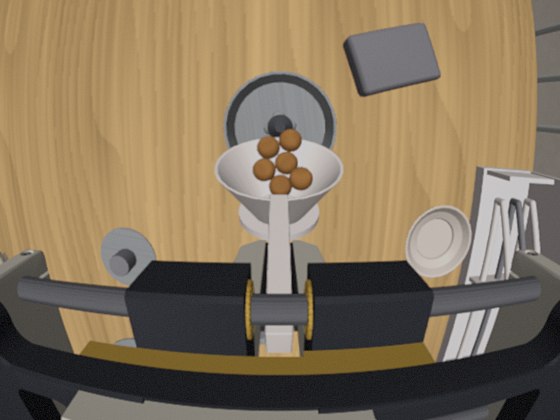

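View pics/s17.png

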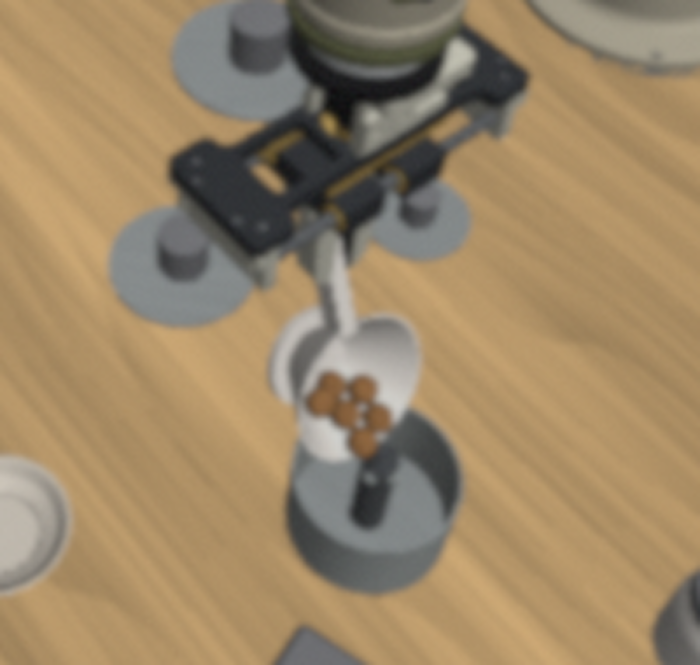

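```bash
python3 -m handwheel '[[[0,-0.003,0.002],0],[[0,-0.005,0.001],0],[[0,-0.005,0],0],[[0,-0.004,0],0],[[0,-0.003,0],0],[[0,0,0],0],[[0,0,0],0]]';python3 look.py 18
```

```text
t: 20.1
ee_pos: [0.5724, 0.1584, 0.1822]
orientation: [-0.0, 0.706, 0.709, 0.0]
force: [-0.6, 0.6, -1.3]
grip_width: 0.0119
[0.5724 0.1584 0.1822] [-0.5744  0.6063 -1.2525] [-0.0625  0.0561 -0.0391] 0.01189958930235363
[0.5707 0.2072 0.0896] [0.5711 0.1744 0.197 ] tilt 1.274524829212973
```

View pics/w18.png

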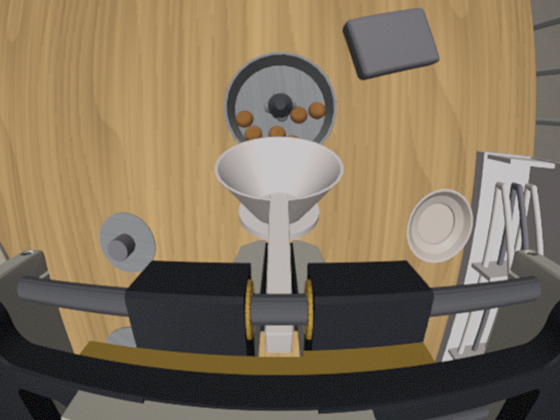

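View pics/s18.png

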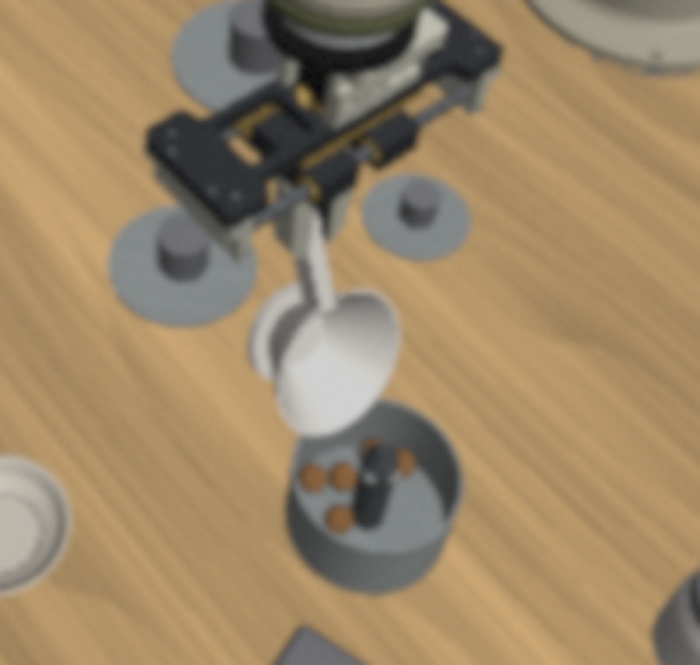

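```bash
python3 -m handwheel '[[[0,0,0.012],0],[[0,0,0.02],0],[[0,-0.01,0.02],0],[[0,-0.02,0.01],0],[[-0.002,-0.03,0],0],[[-0.002,-0.04,0],0],[[-0.002,-0.04,0],0],[[-0.002,-0.04,0],0],[[-0.002,-0.04,0],0],[[-0.002,-0.04,0],0],[[0,-0.04,0],0],[[0,-0.04,0],0]]';python3 -m handwheel '[[[0,-0.03,0],0],[[0,-0.025,-0.02],0],[[0,-0.013,-0.03],0],[[0,-0.005,-0.03],0],[[0,0,-0.02],0],[[0,0,-0.012],0],[[0,0,0],0]]'; python3 look.py 19
python3 - <<'E'
from h import *
im,d=manip.snapshot('top');cv2.imwrite('pics/t19.png',cv2.resize(im[120:320,120:420,::-1],None,fx=2.6,fy=2.6,interpolation=cv2.INTER_CUBIC))
im,d=manip.snapshot('scene');cv2.imwrite('pics/s19.png',cv2.resize(im[60:340,130:430,::-1],None,fx=2,fy=2))
E
```

```text
t: 21.4
ee_pos: [0.5594, -0.1844, 0.2447]
orientation: [0.0, 0.706, 0.708, 0.0]
force: [-0.3, 1.3, -2.0]
grip_width: 0.0116
t: 22.1
ee_pos: [0.5592, -0.2549, 0.1311]
orientation: [-0.001, 0.706, 0.709, -0.001]
force: [0.3, -0.0, -1.4]
grip_width: 0.0118
[ 0.5592 -0.2549  0.1311] [ 0.2652 -0.0283 -1.3959] [-0.0732  0.0775  0.0448] 0.011758052647227093
[ 0.5573 -0.206   0.0379] [ 0.558  -0.2387  0.1463] tilt 1.2776008453866636
```

View pics/t19.png

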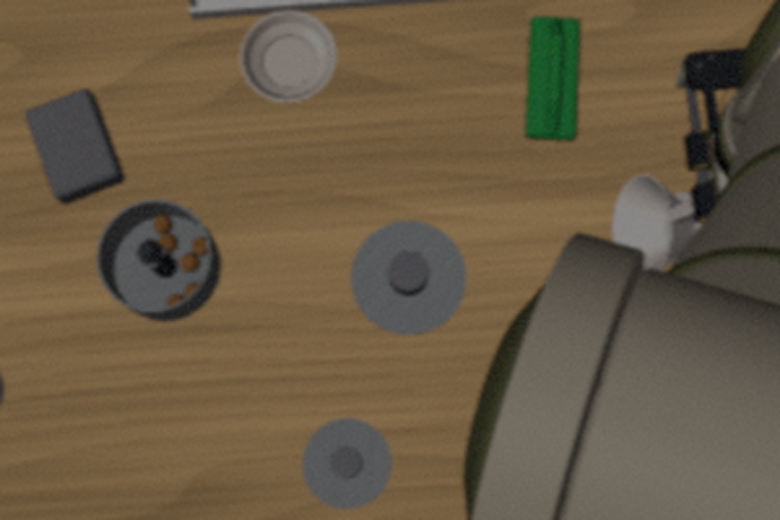

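View pics/s19.png

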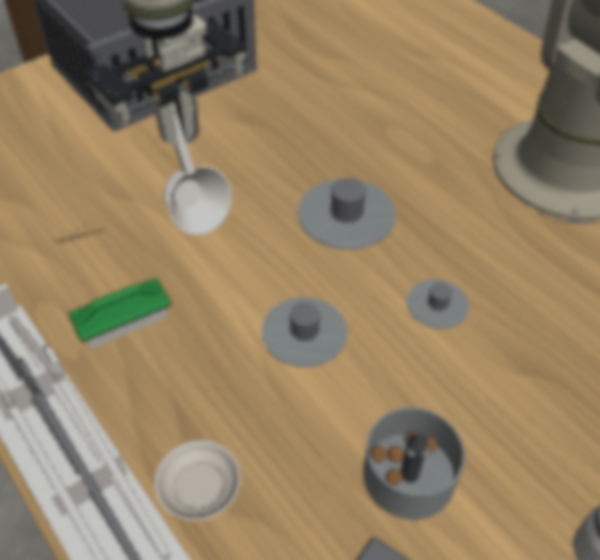

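View pics/w19.png

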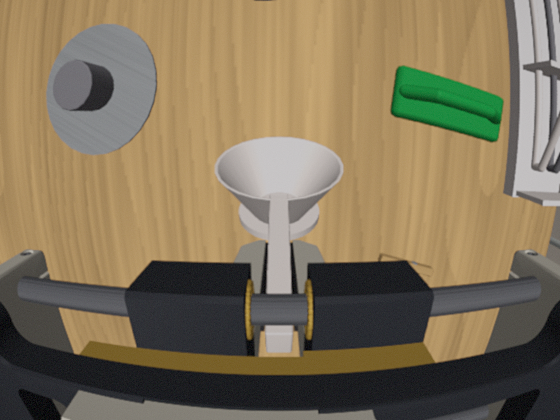

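```bash
python3 -m handwheel '[[[0,0.01,0],0],[[0,0.02,0],0],[[0,0.02,0],0],[[0,0.01,-0.006],0],[[0,0,-0.008],0],[[0,0,-0.006],0]]';python3 -m handwheel '[[[0,0,-0.004],0],[[0,0,-0.003],0]]';python3 -m handwheel '[[[0,0,-0.003],0]]'
```

```text
t: 22.9
ee_pos: [0.5604, -0.1948, 0.1117]
orientation: [0.0, 0.705, 0.709, -0.0]
force: [0.4, -0.1, -1.8]
grip_width: 0.0117
t: 23.1
ee_pos: [0.56, -0.1957, 0.1046]
orientation: [-0.0, 0.706, 0.708, -0.0]
force: [-0.0, -0.1, -2.1]
grip_width: 0.0121
t: 23.2
ee_pos: [0.5602, -0.1955, 0.1019]
orientation: [0.0, 0.706, 0.708, -0.0]
force: [0.7, 0.5, -1.1]
grip_width: 0.0118
```

```bash
python3 -m handwheel '[[[0,0,-0.003],0],[[0,-0.003,-0.002],0],[[0,-0.004,-0.001],0],[[0,-0.005,-0.002],0]]';python3 -m handwheel '[[[0,-0.005,-0.002],0],[[0,-0.005,-0.002],0]]'; python3 look.py 20
```

```text
t: 23.6
ee_pos: [0.5616, -0.2082, 0.0964]
orientation: [0.002, 0.706, 0.709, 0.001]
force: [-3.0, -1.8, 22.0]
grip_width: 0.0118
t: 23.8
ee_pos: [0.5617, -0.2195, 0.0928]
orientation: [0.003, 0.706, 0.708, 0.001]
force: [-3.2, -3.7, 20.5]
grip_width: 0.0118
[ 0.5617 -0.2195  0.0928] [-3.1919 -3.6918 20.5125] [-0.766   1.2063  0.1859] 0.011823744989085498
[ 0.5605 -0.1697  0.0147] [ 0.5604 -0.2011  0.1149] tilt 1.2673630523429114
```

View pics/w20.png

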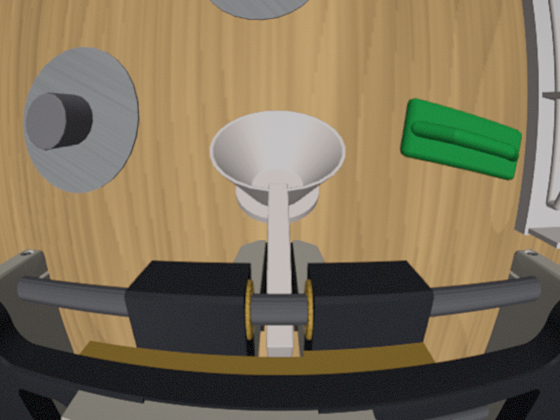

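```bash
python3 -m handwheel '[[[0,-0.008,-0.001],0],[[0,-0.008,-0.002],0],[[0,-0.008,-0.003],0],[[0,-0.008,-0.003],0]]';sed -i 's/-.571,0/-.560,0/;s/>.1)/>.06)/' tilt.py; python3 tilt.py
```

```text
t: 24.3
ee_pos: [0.5607, -0.2493, 0.0818]
orientation: [0.0, 0.706, 0.709, 0.0]
force: [-0.0, 1.0, 3.4]
grip_width: 0.0115
[ 0.5607 -0.2493  0.0818] [-0.0162  1.0302  3.4096] tilt 0.7884736850137015 660 654
```

View pics/wt.png

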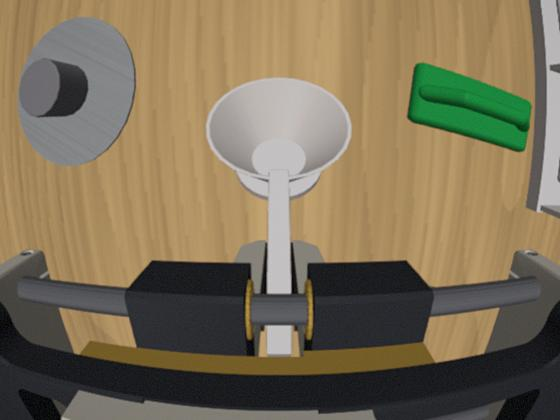

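```bash
python3 -m handwheel '[[[0,-0.006,-0.003],0],[[0,-0.006,-0.004],0],[[0,-0.006,-0.005],0],[[0,-0.006,-0.005],0]]';python3 -m handwheel '[[[0,-0.006,-0.005],0],[[0,-0.006,-0.005],0],[[0,-0.005,-0.005],0],[[0,-0.004,-0.005],0]]'; python3 tilt.py
```

```text
t: 24.75
ee_pos: [0.5611, -0.2744, 0.0649]
orientation: [0.001, 0.706, 0.709, 0.0]
force: [-0.1, -3.3, 6.0]
grip_width: 0.0116
t: 25.15
ee_pos: [0.5607, -0.2947, 0.0442]
orientation: [0.001, 0.706, 0.709, -0.0]
force: [-0.4, -2.7, 4.1]
grip_width: 0.0119
[ 0.5607 -0.2947  0.0442] [-0.4475 -2.7307  4.108 ] tilt 0.3636776753009574 660 658
```

```bash
python3 -m handwheel '[[[0,-0.004,-0.005],0],[[0,-0.004,-0.006],0],[[0,-0.003,-0.006],0],[[0,-0.003,-0.006],0],[[0,-0.003,-0.006],0],[[0,-0.003,-0.006],0]]';python3 -m handwheel '[[[0,-0.002,-0.006],0],[[0,-0.001,-0.004],0]]'; python3 -m handwheel '[[[0,-0.001,-0.003],0]]'; python3 look.py 21
```

```text
t: 25.8
ee_pos: [0.5603, -0.3134, 0.0085]
orientation: [-0.0, 0.705, 0.709, 0.0]
force: [0.4, -0.9, 2.4]
grip_width: 0.0114
t: 26.0
ee_pos: [0.5604, -0.3171, -0.0013]
orientation: [0.0, 0.706, 0.709, -0.0]
force: [0.3, -4.1, 7.4]
grip_width: 0.0117
t: 26.1
ee_pos: [0.5605, -0.3185, -0.0039]
orientation: [0.0, 0.706, 0.709, -0.0]
force: [0.4, -3.4, 7.6]
grip_width: 0.0118
[ 0.5605 -0.3185 -0.0039] [ 0.4018 -3.4326  7.6357] [-0.6195  0.1476  0.0037] 0.011845219487149134
[ 0.5591 -0.2596  0.0344] [ 0.5593 -0.292   0.0455] tilt 0.33192793223348693
```

View pics/w21.png

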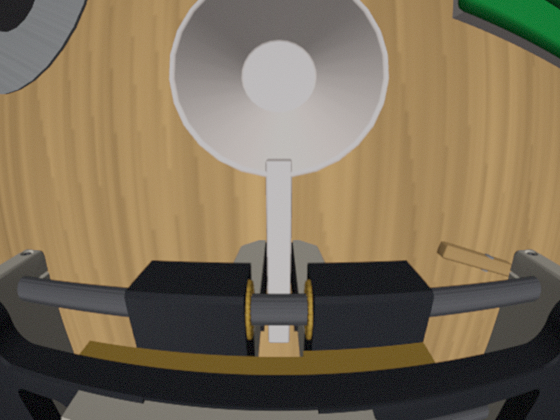

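```bash
cat > hz.py <<'E'
from h import *
st=manip.sense()
im,d=manip.snapshot('wrist');P=wristcloud(d,st);cv2.imwrite('pics/wt.png',im[:,:,::-1])
print(st['ee_pos'],st['force'])
for v in (60,90,150,165,175,185,195,205,215,225,235): print(v,P[v,278].round(4),im[v,278])
E
python3 hz.py
```

```text
[ 0.5604 -0.3185 -0.004 ] [-0.7234 -3.4378  5.0539]
60 [ 0.5588 -0.2101  0.0102] [188 186 186]
90 [ 0.5589 -0.2273  0.0092] [190 188 188]
150 [ 0.5591 -0.2596  0.0349] [191 187 185]
165 [ 0.5591 -0.2653  0.0484] [190 188 188]
175 [ 0.5591 -0.27    0.0474] [191 187 188]
185 [ 0.5592 -0.2747  0.0473] [192 188 190]
195 [ 0.5592 -0.2794  0.0474] [188 187 187]
205 [ 0.5592 -0.2844  0.0461] [190 188 188]
215 [ 0.5592 -0.2893  0.0462] [190 188 187]
225 [ 0.5592 -0.2944  0.0457] [192 189 189]
235 [ 0.5593 -0.2993  0.0463] [191 188 188]
```

```bash
python3 -m handwheel '[[[0,0,0.002],0],[[0,0,0],0]]'; python3 -m handwheel '[[[0,0,0],0],[[0,0,0],0],[[0,0,0],0],[[0,0,0.02],0],[[0,0,0.03],0],[[0,0,0.03],0],[[0,0.01,0.03],0]]' -0.3; python3 hz.py
python3 - <<'E'
from h import *
im,d=manip.snapshot('scene');cv2.imwrite('pics/s22.png',cv2.resize(im[60:340,130:430,::-1],None,fx=2,fy=2))
E
```

```text
t: 26.45
ee_pos: [0.5599, -0.3166, -0.0022]
orientation: [-0.001, 0.705, 0.709, 0.0]
force: [-0.3, 0.5, -1.8]
grip_width: 0.0115
t: 27.15
ee_pos: [0.5599, -0.3089, 0.1093]
orientation: [0.0, 0.706, 0.708, -0.0]
force: [0.6, 0.0, 1.2]
grip_width: 0.0329
[ 0.5599 -0.3089  0.1093] [0.6319 0.0215 1.167 ]
60 [ 0.5581 -0.1817  0.0308] [119 114 112]
90 [ 0.559  -0.2377  0.3073] [195 192 193]
150 [ 0.5583 -0.2583  0.0399] [190 183 180]
165 [ 0.5584 -0.2697  0.0482] [196 193 194]
175 [ 0.5584 -0.2777  0.049 ] [197 195 195]
185 [ 0.5584 -0.2859  0.049 ] [196 195 195]
195 [ 0.5585 -0.294   0.05  ] [195 193 194]
205 [ 0.5585 -0.3024  0.0495] [196 194 195]
215 [ 0.5585 -0.3109  0.0498] [198 195 196]
225 [ 0.5585 -0.3197  0.0491] [197 195 196]
235 [ 0.5585 -0.3287  0.0487] [196 193 194]
```

View pics/s22.png

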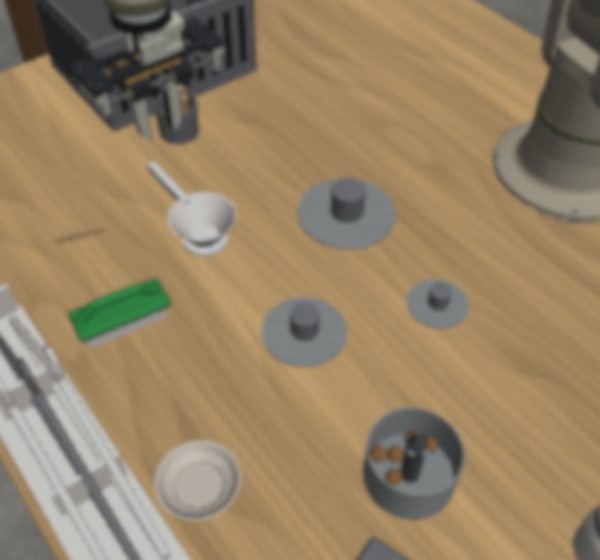

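View pics/wt.png

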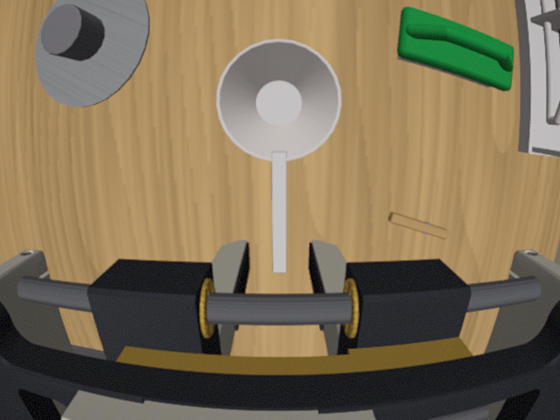

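```bash
python3 -m handwheel '[[[0,0.01,0.02],0],[[-0.002,0.025,0.015],0],[[-0.002,0.035,0.01],0],[[-0.002,0.04,0],0],[[-0.002,0.04,0],0],[[-0.002,0.04,0],0],[[-0.002,0.03,0],0],[[-0.0025,0.02,0],0],[[0,0,0],0]]' 0.35
python3 - <<'E'
from h import *
st=manip.sense()
im,d=manip.snapshot('wrist');P=wristcloud(d,st);cv2.imwrite('pics/w23.png',im[:,:,::-1])
print(st['ee_pos'],st['orientation'],st['grip_width'])
def circ(m):
    W=P[m][:,:2];c=W.mean(0);W=W[np.hypot(*(W-c).T)<.08]
    return (W.max(0)+W.min(0))/2,np.ptp(W,axis=0),len(W),np.median(P[m][:,2])
near=np.hypot(P[...,0]-.5455,P[...,1]-.0055)<.08
print('knob',circ(near&(P[...,2]>.036)&(P[...,2]<.046)))
print('disc',circ(near&(P[...,2]>.0015)))
E
```

```text
t: 28.15
ee_pos: [0.5453, -0.0642, 0.1525]
orientation: [-0.001, 0.704, 0.71, -0.0]
force: [-0.4, 0.7, -0.7]
grip_width: 0.0628
[ 0.5453 -0.0642  0.1525] [-0.001   0.7038  0.7104 -0.0001] 0.06280350280327755
knob (array([0.5434, 0.0071]), array([0.0391, 0.0387]), 1320, np.float64(0.038945830931121965))
disc (array([ 0.5451, -0.0101]), array([0.1424, 0.1167]), 75753, np.float64(0.2928697535641046))
```

View pics/w23.png

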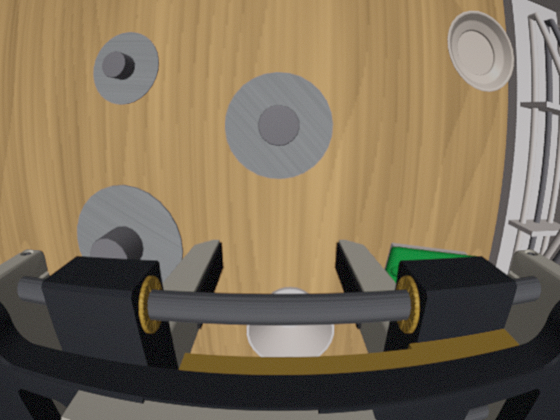

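```bash
python3 -m handwheel '[[[0,0.012,-0.01],0],[[0,0.024,-0.02],0],[[-0.001,0.024,-0.02],0],[[0,0.0104,-0.03],0],[[0,0,-0.03],0],[[0,0,-0.025],0],[[0,0,-0.02],0],[[0,0,-0.014],0],[[0,0,-0.006],0],[[0,0,-0.003],0],[[0,0,0],0]]';python3 -m handwheel '[[[0,0,-0.002],0]]'
```

```text
t: 29.3
ee_pos: [0.5451, 0.0025, -0.0247]
orientation: [0.0, 0.706, 0.709, 0.0]
force: [-0.1, -0.6, 0.0]
grip_width: 0.0627
t: 29.4
ee_pos: [0.5455, 0.0027, -0.026]
orientation: [0.001, 0.706, 0.709, 0.001]
force: [-0.4, -0.4, -0.2]
grip_width: 0.0627
```

```bash
python3 -m handwheel '[[[-0.001,0.0035,0],0],[[0,0,-0.002],0],[[0,0,0],0]]'; python3 -m handwheel '[[[0,0,0],0],[[0,0,0],0],[[0,0,0],0],[[0,0,0],0]]' -1; python3 -m handwheel '[[[0,0,0.01],0],[[0,0,0.02],0],[[0,0,0.03],0],[[0,0,0.03],0],[[0,0,0.03],0],[[0,0,0.02],0],[[0,0,0],0]]'
python3 - <<'E'
from h import *
st=manip.sense()
im,d=manip.snapshot('wrist');P=wristcloud(d,st);cv2.imwrite('pics/w24.png',im[:,:,::-1])
im,d=manip.snapshot('scene');cv2.imwrite('pics/s24.png',cv2.resize(im[100:340,180:430,::-1],None,fx=2.5,fy=2.5))
print(st['ee_pos'],st['orientation'],st['grip_width'],st['force'],st['wrist_torque'])
E
```

```text
t: 29.7
ee_pos: [0.544, 0.0066, -0.0286]
orientation: [0.0, 0.705, 0.709, 0.0]
force: [-1.3, -0.6, 0.3]
grip_width: 0.0629
t: 30.1
ee_pos: [0.5439, 0.0062, -0.0287]
orientation: [0.0, 0.705, 0.709, -0.0]
force: [0.4, -0.6, 0.5]
grip_width: 0.0407
t: 30.8
ee_pos: [0.5452, 0.0063, 0.1143]
orientation: [0.001, 0.706, 0.709, 0.002]
force: [-0.3, 0.1, -0.6]
grip_width: 0.0402
[0.5452 0.0063 0.1143] [0.0013 0.7055 0.7087 0.0019] 0.04016987326372439 [-0.3416  0.0744 -0.5739] [-0.0936  0.0833 -0.0235]
```

View pics/w24.png

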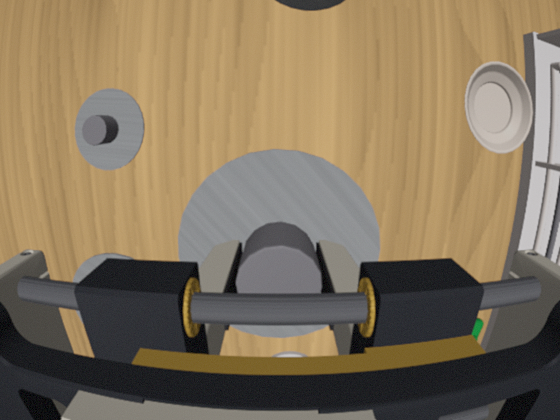

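View pics/s24.png

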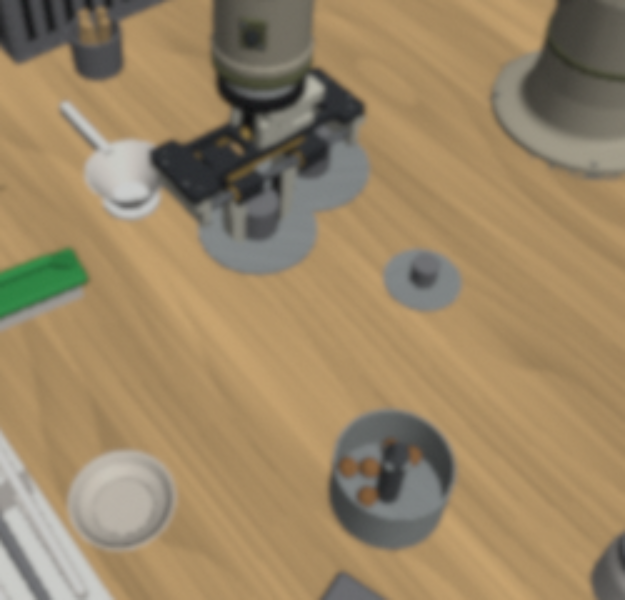

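Run:
```python
from h import *
st=manip.sense()
im,d=manip.snapshot('wrist');P=wristcloud(d,st)
zt=st['ee_pos'][2]+.0317;print(st['ee_pos'])
m=(abs(P[...,2]-zt)<.012);m[330:]=0
m&=np.hypot(P[...,0]-st['ee_pos'][0],P[...,1]-st['ee_pos'][1])<.07
W=P[m];print('z',np.median(W[:,2]),zt)
A=np.c_[W[:,:2],np.ones(len(W))];print('plane',np.linalg.lstsq(A,W[:,2],rcond=None)[0])
cs,_=cv2.findContours(m.astype(np.uint8),cv2.RETR_EXTERNAL,cv2.CHAIN_APPROX_NONE)
c=max(cs,key=cv2.contourArea)[:,0];c=c[c[:,1]<232]
W=P[c[:,1],c[:,0],:2]
for _ in range(5):
    s=np.linalg.lstsq(np.c_[2*W,np.ones(len(W))],(W**2).sum(1),rcond=None)[0];r=np.sqrt(s[2]+s[:2]@s[:2]);e=abs(np.hypot(*(W-s[:2]).T)-r);W=W[e<max(.001,2*np.median(e))]
print('disc',s[:2],'r',r,len(W),'rel',s[:2]-st['ee_pos'][:2])
# fixed radius fit
from scipy.optimize import least_squares
f=least_squares(lambda q:np.hypot(*(W-q).T)-.058,s[:2],loss='soft_l1',f_scale=.001);print(f.x,f.x-st['ee_pos'][:2])
k=(P[...,2]>zt+.03)&(P[...,2]<zt+.042)&(np.hypot(P[...,0]-st['ee_pos'][0],P[...,1]-st['ee_pos'][1])<.03)
v,u=np.nonzero(k);print('knob',P[k][:,:2].min(0),P[k][:,:2].max(0),v.min(),v.max(),u.min(),u.max())
```

```text
[0.5438 0.0065 0.1117]
z 0.14240592670333693 0.14339305635457306
plane [ 0.0003 -0.0131  0.143 ]
disc [0.5429 0.008 ] r 0.05698339410223467 178 rel [-0.0009  0.0015]
[0.5429 0.0069] [-0.0009  0.0004]
knob [ 0.5153 -0.0002] [0.5722 0.0276] 240 293 216 346
```

```bash
python3 -m handwheel '[[[0.003,0.01,0.005],0],[[0.006,0.025,0.005],0],[[0.007,0.03,0.005],0],[[0.007,0.025,0.003],0],[[0.005,0.015,0],0],[[0,0.005,0],0],[[0,0,0],0]]'
python3 - <<'E'
from h import *
from scipy.optimize import least_squares
st=manip.sense()
im,d=manip.snapshot('wrist');P=wristcloud(d,st);cv2.imwrite('pics/w25.png',im[:,:,::-1])
print(st['ee_pos'],st['orientation'])
near=np.hypot(P[...,0]-.573,P[...,1]-.245)<.07
k=near&(P[...,2]>.0895)&(P[...,2]<.1);W=P[k];print('post top',W.mean(0),W.min(0),W.max(0),len(W))
k=near&(P[...,2]>.060)&(P[...,2]<.07)&(np.hypot(P[...,0]-.573,P[...,1]-.245)>.045);W=P[k][:,:2]
f=least_squares(lambda q:np.hypot(*(W-q[:2]).T)-q[2],[.573,.245,.053],loss='soft_l1',f_scale=.001);print('jar',f.x,len(W),np.median(P[k][:,2]))
E
```

```text
t: 31.65
ee_pos: [0.5713, 0.1164, 0.1286]
orientation: [-0.0, 0.705, 0.709, -0.001]
force: [0.3, -0.3, -0.8]
grip_width: 0.0405
[0.5713 0.1164 0.1286] [-0.0002  0.7052  0.709  -0.0007]
post top [0.5724 0.2474 0.092 ] [0.5664 0.2414 0.0895] [0.5786 0.2539 0.0948] 222
jar [0.5723 0.2475 0.0529] 1410 0.06368007383379543
```

View pics/w25.png

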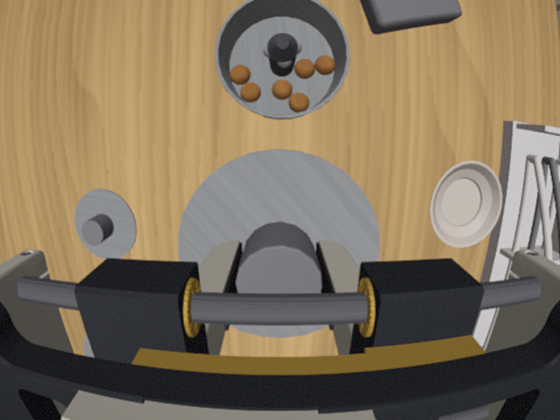

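```bash
python3 -m handwheel '[[[0,0.015,0],0],[[0,0.03,0],0],[[0.0014,0.03,0],0],[[0,0.03,-0.01],0],[[0,0.017,-0.02],0],[[0,0.008,-0.015],0],[[0,0,-0.01],0],[[0,0,0],0],[[0,0,0],0]]'
```

```text
t: 32.6
ee_pos: [0.5736, 0.2445, 0.0744]
orientation: [0.0, 0.706, 0.708, -0.0]
force: [0.1, -0.5, -1.5]
grip_width: 0.0405
```

```bash
python3 -m handwheel '[[[-0.0007,0.0018,0],0],[[0,0,-0.004],0],[[0,0,-0.004],0],[[0,0,-0.004],0]]'; python3 -m handwheel '[[[0,0,-0.004],0],[[0,0,-0.003],0]]'; python3 -m handwheel '[[[0,0,-0.003],0]]'
```

```text
t: 33.0
ee_pos: [0.5726, 0.2479, 0.0621]
orientation: [0.0, 0.706, 0.709, 0.0]
force: [0.5, -0.1, -1.5]
grip_width: 0.0407
t: 33.2
ee_pos: [0.5724, 0.248, 0.0547]
orientation: [-0.0, 0.705, 0.709, -0.0]
force: [0.7, 0.8, -0.8]
grip_width: 0.0405
t: 33.3
ee_pos: [0.5725, 0.248, 0.0518]
orientation: [-0.0, 0.705, 0.709, -0.0]
force: [0.7, -0.7, -1.7]
grip_width: 0.0401
```

```bash
python3 -m handwheel '[[[0,-0.001,-0.001],0],[[0,0,-0.002],0]]'; python3 -m handwheel '[[[0,0,-0.002],0]]';python3 -m handwheel '[[[0,0,-0.002],0]]'
```

```text
t: 33.5
ee_pos: [0.5727, 0.2469, 0.0492]
orientation: [0.0, 0.706, 0.709, 0.0]
force: [0.6, -0.3, -0.7]
grip_width: 0.0403
t: 33.6
ee_pos: [0.5732, 0.2472, 0.0476]
orientation: [0.0, 0.706, 0.709, 0.001]
force: [-0.6, 0.3, 11.0]
grip_width: 0.0402
t: 33.7
ee_pos: [0.5736, 0.2473, 0.0465]
orientation: [0.0, 0.706, 0.709, 0.001]
force: [-2.3, -0.4, 17.6]
grip_width: 0.0407
```

```bash
python3 -m handwheel '[[[0,0,-0.002],0]]';python3 -m handwheel '[[[0,0,-0.002],0]]';python3 -m handwheel '[[[0,0,-0.001],0]]'
```

```text
t: 33.8
ee_pos: [0.5738, 0.2473, 0.0447]
orientation: [0.0, 0.706, 0.709, 0.001]
force: [1.0, -0.8, 5.0]
grip_width: 0.0408
t: 33.9
ee_pos: [0.5733, 0.2472, 0.0418]
orientation: [0.0, 0.706, 0.709, 0.001]
force: [1.8, -0.1, -1.9]
grip_width: 0.0406
t: 34.0
ee_pos: [0.5731, 0.2471, 0.0399]
orientation: [0.0, 0.705, 0.709, 0.0]
force: [3.1, 0.5, -5.2]
grip_width: 0.0405
```

Clicked (the force dropped and turned to a pull). Carry on down to the rim.

```bash
python3 -m handwheel '[[[0,0,-0.002],0],[[0,0,-0.001],0]]';python3 -m handwheel '[[[0,0,-0.001],0]]';python3 -m handwheel '[[[0,0,-0.001],0]]'
```

```text
t: 34.2
ee_pos: [0.572, 0.247, 0.0368]
orientation: [-0.0, 0.705, 0.709, -0.001]
force: [0.4, -0.4, -1.2]
grip_width: 0.0403
t: 34.3
ee_pos: [0.572, 0.247, 0.0362]
orientation: [-0.0, 0.705, 0.709, -0.0]
force: [-3.8, -1.3, 12.3]
grip_width: 0.0406
t: 34.4
ee_pos: [0.5721, 0.247, 0.0361]
orientation: [-0.0, 0.705, 0.709, -0.0]
force: [-6.9, -1.8, 21.7]
grip_width: 0.0403
```

```bash
python3 -m handwheel '[[[-0.0007,0,0.0009],0],[[0,0,0],0],[[0,0,0],0],[[0,0,0],0]]'; python3 -m handwheel '[[[0,0,0],0],[[0,0,0],0],[[0,0,0],0]]'
python3 - <<'E'
from h import *
st=manip.sense()
im,d=manip.snapshot('scene');cv2.imwrite('pics/s26.png',cv2.resize(im[90:340,150:450,::-1],None,fx=2.5,fy=2.4));P=cloud('scene',d)
im,d2=manip.snapshot('wrist');cv2.imwrite('pics/w26.png',im[:,:,::-1]);Q=wristcloud(d2,st)
print(st['ee_pos'],st['force'],st['wrist_torque'])
r=np.hypot(Q[...,0]-.5724,Q[...,1]-.247)
k=(r<.056)&(r>.03)&(abs(Q[...,2]-.068)<.01);k[240:]=0;W=Q[k];print('wrist lid top z',np.median(W[:,2]),np.linalg.lstsq(np.c_[W[:,:2],np.ones(len(W))],W[:,2],rcond=None)[0])
r=np.hypot(P[...,0]-.573,P[...,1]-.245)
k=(r<.055)&(r>.025)&(abs(P[...,2]-.068)<.012);W=P[k];print('scene',np.median(W[:,2]),np.linalg.lstsq(np.c_[W[:,:2],np.ones(len(W))],W[:,2],rcond=None)[0])
E
```

```text
t: 34.8
ee_pos: [0.5717, 0.2471, 0.0363]
orientation: [-0.0, 0.705, 0.709, -0.0]
force: [-1.8, 0.2, 5.3]
grip_width: 0.0401
t: 35.1
ee_pos: [0.5717, 0.2471, 0.0363]
orientation: [-0.0, 0.705, 0.709, -0.0]
force: [-2.5, -0.4, 5.6]
grip_width: 0.0403
[0.5717 0.2471 0.0363] [-2.5014 -0.3507  5.6214] [-0.1531  0.4845  0.0153]
wrist lid top z 0.06692376279955373 [-0.001   0.0008  0.0673]
scene 0.06859982347269172 [-0.0176  0.0133  0.0749]
```

View pics/s26.png

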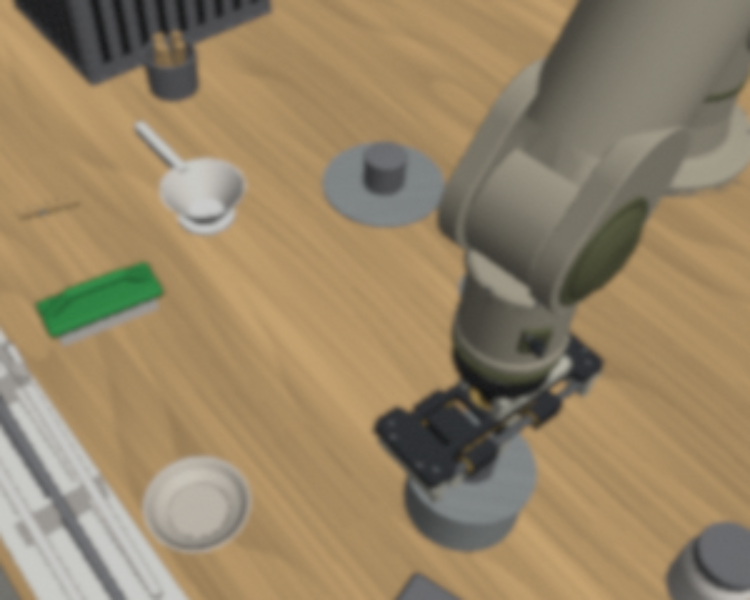

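View pics/w26.png

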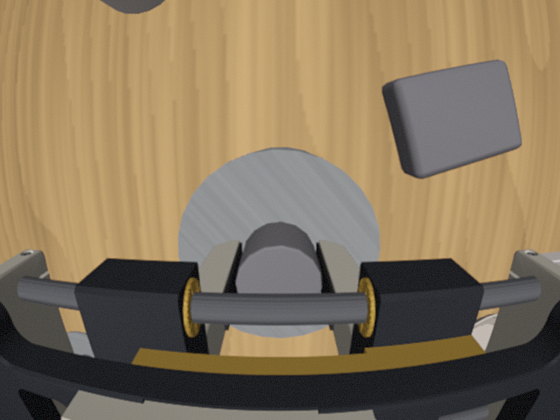

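```bash
python3 -m handwheel '[[[-0.0003,0,-0.0007],0],[[0,0,0],0],[[0,0,0],0],[[0,0,0],0],[[0,0,0],0]]'; python3 -m handwheel '[[[0,0,0],0],[[0,0,0],0],[[0,0,0],0],[[0,0,0],0],[[0,0,0],0]]'
```

```text
t: 35.7
ee_pos: [0.5718, 0.2471, 0.0362]
orientation: [-0.0, 0.706, 0.709, 0.0]
force: [-2.9, -0.9, 12.1]
grip_width: 0.0404
t: 36.2
ee_pos: [0.5718, 0.2471, 0.0362]
orientation: [-0.0, 0.706, 0.709, 0.0]
force: [-3.8, 0.0, 11.6]
grip_width: 0.0404
```

Steady at about 12 N and flush, so I am handing in.

Run:
```python
from h import *
print(manip.hand_in()); s=manip.sense(); print(s['t'],s['ee_pos'],s['force'],s['grip_width'])
```

```text
the job is handed in; nothing more can be done
None
the job is handed in; nothing more can be done
```

The job is handed in at about 36 s. All six balls are in the jar, the scoop stands upright on the shelf, and the lid is snapped on and still being pressed. The hand-in gives no verdict, so this rests on my own checks.

- **Pouring:** The moves only turn the tool about the vertical, so I could not roll the scoop sideways about its handle. Instead I gripped the handle and let it pivot in the fingers, pushing the cup's foot against the jar wall and its lip against the post. All six balls dropped into the jar, and I counted six there before fitting the lid.
- **Scoop:** I turned it level again by pressing it against the shelf, then let go. The depth reading showed the handle level at 0.049–0.050 m, which is right for standing flat. It stands about 5 cm from where it started, with its handle pointing a different way.
- **Lid:** The force rose to 17.6 N, fell to a 5 N pull at the click, and the lid then came to rest on the rim. Its top measured 0.067 m against 0.068 m expected, and the wrist view showed it level. The last force reading was steady at 11.6 N downward, with about 4 N sideways.
- **Bystanders:** I saw none moved in the last picture, but I judged that by eye only.

**What disagreed:**
- **Fingertips:** They ended about 36 mm short of the reported tool point, so my first two grips closed on nothing before I allowed for it.
- **Tilt readings:** Some of the scoop tilt readings during the pour were unreliable, so I judged the tilt from the pictures.
- **Camera bias:** The top and wrist cameras differed by about 2–3 mm on the jar's position.
- **Lid centring:** I did not measure it after the click.

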